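# Charge the mixing tin with steel balls

## Robot

A 6-joint arm with a two-finger parallel gripper is mounted at the origin on the work surface. World frame = base frame: x ahead of the robot, y to its left, z up, the work surface at z = 0. Lengths are in mm, angles in rad, forces in N, time in s.
With the tool pointing down it reaches from about 425 to 950 mm from the base axis. Payload 14.7 kg.
Tool frame: the origin (TCP) lies on the front face of the gripper's body, between the roots of the fingers; the fingertips stand env.tip_reach ahead of it and the grasp point (between the pads) lies 54 mm ahead of it (env.tip_reach is the distance from the TCP to the fingertips, in mm); x points along the fingers, y is the direction in which the jaws open and shut, and the axes are right-handed (so a half turn about x gives the same grasp; the last joint's range is limited). The gripper opens to 85 mm and grips with 20 to 120 N. Pads are 22 mm wide; open, the fingers measure 114 mm over their backs; the gripper's body (76 mm by 85 mm) begins 54 mm behind the grasp point. The pads swing forward as they close: fully open they stand 13 mm farther back than shut.
Start: joints at [1.298, 0.48, 1.596, -0, 1.065, -0.047], TCP at [145.502, 633.5, 303.897] pointing down, gripper open.
Joint ranges: [-2.75, 2.75], [-0.82, 2.05], [0.23, 2.67], [-1.56, 4.7], [0.09, 2.69], [-2.92, 2.92]. Speed limits (rad/s): [1.89, 1.89, 2.39, 3.01, 3.01, 3.01].

## Interface

Orientations are given as a unit quaternion [x, y, z, w].
In Python, from cell import env, optics, masks_of gives the robot as it stands.
- The arm moves only by the tool carry_out, never from a script. Its argument "plan" is a list of rows, each an object of numbers: "x", "y", "z": the shift along the tool's x, y, z in mm; "wx", "wy", "wz": the turn, a rotation vector about the tool's x, y, z in rad; "gripper": the closure, from 0 (fully open) to 1 (shut). A call has 1 to 12 rows; each row is the pose to reach, as a shift and turn from the pose commanded when the call began, along the tool's axes at that moment; what a row does not reach only later rows make up. A row lasts 1/8 s, in which the tool goes at most 62.5 mm and 10.7 degrees, less where a joint would pass 70% of its speed; a pose out of reach is approached as far as the arm can. A call with a gripper value outside its range is refused whole. The fingers move at their own pace and stop on an object; "squeeze" is the grip in N (left out, the last holds). Time passes only in rows, so rows that repeat a pose let the fingers close. It gives the time, the measured TCP pose, the force and the opening at its end, in the units of the state.
- env.get_state(): the state, without advancing time (a new reading comes with each control period).
- optics.capture(name): name is "scene" or "top" or "wrist"; returns (picture, depth): 400x640x3 uint8, red, green, blue; 400x640 float32, mm along the optical axis (not along the pixel's ray), 0 where there is no reading.
- optics.get_calibration(name): a dict with "fx", "fy", "cx", "cy" (pixels), "k1" (the pictures are not rectified: a ray, as slopes to the right and down, at radius r is drawn at 1 + k1 r^2 times it, then the intrinsics apply), "world_from_camera" (4x4, takes a point from camera to world coordinates). Camera axes: x right, y up, looking along -z (the intrinsics and any distortion apply to the point x, -y, -z); pixel columns grow to the right and rows downward; lengths in mm; the calibration is good to about 2 mm. A picture is of the moment at which its call begins: read the wrist's pose just before it. get_calibration takes no time and is no camera call; for the wrist camera it gives the pose at the moment of the call.
- env.job_done(): hands the job in, once; it reports no verdict.
Trained networks look in the newest picture that a camera, given by its name, has taken for a name from the list of things; names that differ only in an ending like _2 or _b are one class to them, and where a whole thing is asked for, a point or a joint stands for the part that bears it (a point fixed in the world has none). Each returns a list of dicts, best first, with "conf" (0 to 1); they miss things now and then, are a little off and sometimes report something else, mostly with a low value. They report only what shows in the picture. A call takes as long as a camera call.
- masks_of(camera, query): "mask" (400x640 bool, what is visible of it) and "location" ([row, column] in pixels, amid what is visible of it).
The state is a dict: "time": time; "joints": joint angles; "dq": joint speeds; "joint_efforts": joint torques, N m; "eef_pos": TCP position; "ee_rot": TCP orientation; "contact_force": force on the tool from outside, world axes, zero at the start; "moment": the same for the moment, N m; "finger_gap": finger opening in mm.
Only numpy, scipy, OpenCV 4.12 (cv2) and the standard library are available. Lean on these libraries where they do the work, as an engineer would, in place of code of your own. Each camera call takes 0.05 s, during which the arm holds its last target. There are 200 camera calls.

## Task

Slide the ball box's cover fully back, then use the scoop, never the fingers, to carry all the steel balls from the box and tip them into the open tin on the balance. When every ball is in the tin, stand the scoop back on its mat, slide the box's cover fully shut and put the large lid squarely on the tin, which stays upright on the balance; do not push the other things on the bench about.

Things in the scene. Friction and masses are not known exactly. Their poses are not given: they have to be found in the camera images.
- ball_box: grey ball box, fixed: open-topped channel 190 (x) by 76 (y) by 55 mm high, walls 5 mm, inside 180 by 66. Origin: centre of its underside; +x = far end (away from the robot within 13 degrees). Flat inner floor 8 mm above the table; the balls lie loose in the far two thirds. Rails and posts carry the open cover beyond the far end
- cover (a joint): aluminium sliding cover of the ball box, 190 by 76 by 4 mm, on top of the walls (its top 59.5 mm above the table). Value in m: 0 = shut, grows to 0.185 = fully open as it slides to the box's +x; starts 0 to 0.03. About 1.5 N of friction; stays where it is left; stops at both ends
- cover_grip (a point): point in the cover's upright black grip: a bar 12 mm thick (along box x), 40 mm long (along box y), 30 mm high above the plate, 73 mm towards -x from the cover's middle. The point is 22 mm above the plate's top, 8 mm below the bar's top, and moves with the cover
- scoop: steel scoop, upright black handle, 140 g. Origin: centre of the pan's underside; +x out of its open front. Pan floor x -23 to 27, 58 mm wide, 2 thick, front 14 mm bevelled to an edge; heel plate back to x -43; side walls 27 high, x -23 to 13; back wall 32 high at x -22; inside 53 wide, holds 5 or 6 balls. Handle at x -30, y 0: 18 (x) by 14 (y) mm, from 15 to 120 mm up. Starts on the mat, front away from the robot
- mat: black rubber mat, 130 by 120 mm, 3 mm thick, fixed: the scoop's place. Origin at its underside centre
- scale: white bench balance, fixed, 190 (x) by 165 (y) mm, with a round steel pan 134 mm across whose centre is 24 mm to +x from the origin and whose top is 30 mm above the table. Origin at its underside centre
- tin: open steel tin standing loose on the balance's pan, about 250 g: 100 mm across outside, 94 mm inside, 75 mm high, base 3 mm. Origin at its underside centre, z up its axis
- tin_lid: the tin's steel lid, 106 mm across, 90 g, lying on the table right way up: a plug 84 mm across and 5 mm deep below a flange 4 mm thick, and a black round knob 22 mm across standing 32 mm above the flange. Origin at the centre of the plug's underside, z up. On the tin the flange lies on the rim, so the origin is then 70 mm above the tin's underside
- ball0_center (a point): centre of a polished steel mixing ball, 18 mm across, 24 g, rolls but soon stops (5 to 9 are present; absent ones read None)
- ball1_center (a point): centre of a polished steel mixing ball, 18 mm across, 24 g, rolls but soon stops (5 to 9 are present; absent ones read None)
- ball2_center (a point): centre of a polished steel mixing ball, 18 mm across, 24 g, rolls but soon stops (5 to 9 are present; absent ones read None)
- ball3_center (a point): centre of a polished steel mixing ball, 18 mm across, 24 g, rolls but soon stops (5 to 9 are present; absent ones read None)
- ball4_center (a point): centre of a polished steel mixing ball, 18 mm across, 24 g, rolls but soon stops (5 to 9 are present; absent ones read None)
- ball5_center (a point): centre of a polished steel mixing ball, 18 mm across, 24 g, rolls but soon stops (5 to 9 are present; absent ones read None)
- ball6_center (a point): centre of a polished steel mixing ball, 18 mm across, 24 g, rolls but soon stops (5 to 9 are present; absent ones read None)
- ball7_center (a point): centre of a polished steel mixing ball, 18 mm across, 24 g, rolls but soon stops (5 to 9 are present; absent ones read None)
- ball8_center (a point): centre of a polished steel mixing ball, 18 mm across, 24 g, rolls but soon stops (5 to 9 are present; absent ones read None)
- hardener: bystander: closed can, 64 mm across, 100 mm high, to the left; origin at its underside centre
- thinner: bystander: closed bottle, 66 mm across, 120 mm high, to the right; origin at its underside centre
- tape: bystander: roll of masking tape lying flat, 96 mm across, 24 mm high, beyond the task's things; origin at its underside centre
- cup: bystander: white plastic measuring cup, 70 mm across, 60 mm high, near the robot; origin at its underside centre
- small_lid: bystander: a smaller lid, 66 mm across, with a grey knob, near the robot; it fits no tin here; origin at its underside centre
- brush: bystander: wooden-handled brush, 200 mm long, about 20 mm thick, lying on the table near the robot; origin at its underside centre

How it is judged (in metres and radians):
On the way, in this order (a step that is already met when the one before it is completed fails the run):
1. the cover is slid fully back (at least 0.175 of 0.185 m) (value of joint cover above 0.175 m), for 0.2 s.
2. at least one ball is lifted in the scoop's pan (scoop 85 mm or more above the table) (((height (world z) of scoop above 0.085 m and x of ball0_center in the frame of scoop between -0.022 and 0.029 m and y of ball0_center in the frame of scoop between -0.029 and 0.029 m and z of ball0_center in the frame of scoop between 0 and 0.05 m) or (height (world z) of scoop above 0.085 m and x of ball1_center in the frame of scoop between -0.022 and 0.029 m and y of ball1_center in the frame of scoop between -0.029 and 0.029 m and z of ball1_center in the frame of scoop between 0 and 0.05 m) or (height (world z) of scoop above 0.085 m and x of ball2_center in the frame of scoop between -0.022 and 0.029 m and y of ball2_center in the frame of scoop between -0.029 and 0.029 m and z of ball2_center in the frame of scoop between 0 and 0.05 m) or (height (world z) of scoop above 0.085 m and x of ball3_center in the frame of scoop between -0.022 and 0.029 m and y of ball3_center in the frame of scoop between -0.029 and 0.029 m and z of ball3_center in the frame of scoop between 0 and 0.05 m) or (height (world z) of scoop above 0.085 m and x of ball4_center in the frame of scoop between -0.022 and 0.029 m and y of ball4_center in the frame of scoop between -0.029 and 0.029 m and z of ball4_center in the frame of scoop between 0 and 0.05 m) or (height (world z) of scoop above 0.085 m and x of ball5_center in the frame of scoop between -0.022 and 0.029 m and y of ball5_center in the frame of scoop between -0.029 and 0.029 m and z of ball5_center in the frame of scoop between 0 and 0.05 m) or (height (world z) of scoop above 0.085 m and x of ball6_center in the frame of scoop between -0.022 and 0.029 m and y of ball6_center in the frame of scoop between -0.029 and 0.029 m and z of ball6_center in the frame of scoop between 0 and 0.05 m) or (height (world z) of scoop above 0.085 m and x of ball7_center in the frame of scoop between -0.022 and 0.029 m and y of ball7_center in the frame of scoop between -0.029 and 0.029 m and z of ball7_center in the frame of scoop between 0 and 0.05 m) or (height (world z) of scoop above 0.085 m and x of ball8_center in the frame of scoop between -0.022 and 0.029 m and y of ball8_center in the frame of scoop between -0.029 and 0.029 m and z of ball8_center in the frame of scoop between 0 and 0.05 m))), for 0.2 s.
3. every ball is in the tin (horizontal distance between each of ball0_center, ball1_center, ball2_center, ball3_center, ball4_center, ball5_center, ball6_center, ball7_center, ball8_center and tin below 0.047 m and z of ball0_center in the frame of tin between 0 and 0.068 m and z of ball1_center in the frame of tin between 0 and 0.068 m and z of ball2_center in the frame of tin between 0 and 0.068 m and z of ball3_center in the frame of tin between 0 and 0.068 m and z of ball4_center in the frame of tin between 0 and 0.068 m and z of ball5_center in the frame of tin between 0 and 0.068 m and z of ball6_center in the frame of tin between 0 and 0.068 m and z of ball7_center in the frame of tin between 0 and 0.068 m and z of ball8_center in the frame of tin between 0 and 0.068 m), for 0.3 s.
At the end, for the whole second after the job is handed in: every ball inside the tin; cover shut within 6 mm; lid on the tin's rim, centred within 9 mm and level within 0.06 rad; tin upright on the balance's pan; scoop standing upright on its mat (origin within 60 mm of the mat's centre); lid, scoop and tin at rest (all of step 3 and value of joint cover below 0.006 m and horizontal distance between tin_lid and tin below 0.009 m and z of tin_lid in the frame of tin between 0.066 and 0.074 m and angle between each of tin_lid, tin's own z axis and vertical below 0.06 rad and horizontal distance between tin and scale below 0.075 m and height (world z) of tin between 0.025 and 0.036 m and horizontal distance between scoop and mat below 0.06 m and angle between scoop's own z axis and vertical below 0.1 rad and height (world z) of scoop below 0.01 m and linear speed of each of tin_lid, scoop, tin below 0.02 m/s); the robot touches nothing.
It fails at once if the fingers press on a ball (over 1 N) (contact force between the fingers and ball0 above 1 N or contact force between the fingers and ball1 above 1 N or contact force between the fingers and ball2 above 1 N or contact force between the fingers and ball3 above 1 N or contact force between the fingers and ball4 above 1 N or contact force between the fingers and ball5 above 1 N or contact force between the fingers and ball6 above 1 N or contact force between the fingers and ball7 above 1 N or contact force between the fingers and ball8 above 1 N).
It fails at once if a bystander is moved by more than 40 mm (distance of any of hardener, thinner, tape, cup, small_lid, brush from where it was at the start of the episode above 0.04 m).
It fails at once if the tin is tipped over (more than 0.5 rad) (angle between tin's own z axis and vertical above 0.5 rad).
Of ball0, ball1, ball2, ball3, ball4, ball5, ball6, ball7, ball8 only 5 to 9 are there at a start; the rules pass over those that are not, and their reading is None.
At some moment in a run one of scoop, tin_lid may be knocked a few centimetres aside while the robot is not near it.
It also fails if it takes over 210 s, if anything falls off the work surface, if the arm or the gripper's body presses on something with over 40 N, if the wrist force passes 120 N, or if a joint passes its speed limit or range.

## Working session

There is one attempt and no reset: what is moved stays moved. The work goes in short steps, Python scripts to look and compute and a tool call to move; the robot and the scene stay as the last step left them, time stands still between calls to the robot, and variables do not carry over. Pictures are saved under pics/ and viewed, about 12 in all and at most 16, crops included, and the job is handed in when it is done.

Besides the shell and the picture viewer there is one more tool, called after "Emit:" by a JSON object that holds its "name" and its "arguments". carry_out: Moves the arm, as the interface text tells. Its arguments: {"type":"object","properties":{"plan":{"type":"array"},"squeeze":{"type":"number"}},"required":["plan"]}

```bash
mkdir -p pics; ls; cat > h.py <<'E'
import numpy as np, cv2
from cell import env, optics, masks_of
from scipy.spatial.transform import Rotation as R
np.set_printoptions(precision=1,suppress=True)
def cap(n,save=None):
    c=optics.get_calibration(n); p,d=optics.capture(n)
    if save: cv2.imwrite(f'pics/{save}.png',p[:,:,::-1])
    return p,d,c
def rays(c,px):  # px: (N,2) col,row -> slopes right, down
    K=np.array([[c['fx'],0,c['cx']],[0,c['fy'],c['cy']],[0,0,1.]])
    q=(np.asarray(px,float)-[c['cx'],c['cy']])/[c['fx'],c['fy']]
    u=q.copy()
    for _ in range(10): u=q/(1+c['k1']*(u**2).sum(1,keepdims=True))
    return u
def pts(c,px,depth):
    u=rays(c,px); z=np.asarray(depth,float)[:,None]
    P=np.hstack([u[:,:1]*z,-u[:,1:]*z,-z,np.ones_like(z)])
    return (P@np.array(c['world_from_camera']).T)[:,:3]
def maskpts(c,d,m):
    r,k=np.nonzero(m&(d>0)); return pts(c,np.c_[k,r],d[r,k])
def onplane(c,px,z):
    u=rays(c,px); W=np.array(c['world_from_camera']); D=np.c_[u[:,0],-u[:,1],-np.ones(len(u))]@W[:3,:3].T
    return W[:3,3]+D*((z-W[2,3])/D[:,2])[:,None]
def proj(c,P):
    W=np.linalg.inv(np.array(c['world_from_camera'])); p=np.c_[P,np.ones(len(P))]@W.T
    u=np.c_[p[:,0]/-p[:,2],-p[:,1]/-p[:,2]]; u=u*(1+c['k1']*(u**2).sum(1,keepdims=True))
    return u*[c['fx'],c['fy']]+[c['cx'],c['cy']]
def tool(target=None,q=None):
    s=env.get_state(); Rm=R.from_quat(s['ee_rot'])
    return s,Rm
E
python3 - <<'E'
from h import *
s=env.get_state(); print({k:np.round(v,3) for k,v in s.items()}, env.tip_reach)
print(R.from_quat(s['ee_rot']).as_matrix())
for n in('scene','top'):
    p,d,c=cap(n,n+'0'); print(n,c['fx'],c['k1'],np.array(c['world_from_camera']))
    for q in ['ball_box','cover','cover_grip','scoop','mat','scale','tin','tin_lid','ball0_center','hardener','thinner','tape','cup','small_lid','brush']:
        for m in masks_of(n,q)[:2]:
            P=maskpts(c,d,m['mask']); 
            if len(P): print(q,round(m['conf'],2),np.round(m['location']),len(P),'med',np.median(P,0),'lo',np.percentile(P,2,axis=0),'hi',np.percentile(P,98,axis=0))
E
```

```text
pics
{'time': np.float64(0.0), 'joints': array([ 1.3,  0.5,  1.6,  0. ,  1.1, -0. ]), 'dq': array([-0.,  0., -0., -0.,  0.,  0.]), 'joint_efforts': array([ -0. , -95.1, -43. ,  -0. ,   0. ,  -0. ]), 'eef_pos': array([145.4, 633.2, 303.3]), 'ee_rot': array([ 0.1,  0.7, -0.1,  0.7]), 'contact_force': array([0.2, 0.1, 0.5]), 'moment': array([ 0., -0., -0.]), 'finger_gap': np.float64(85.356)} 72.6
[[-0.   0.2  1. ]
 [-0.   1.  -0.2]
 [-1.  -0.  -0. ]]
scene 416.79978382019846 -0.014400778887451107 [[  -0.6   -0.6    0.5 1091.3]
 [   0.8   -0.5    0.4  428.1]
 [  -0.     0.6    0.8  974. ]
 [   0.     0.     0.     1. ]]
ball_box 0.79 [184. 257.] 3116 med [ 609.6 -207.4   56.5] lo [ 466.  -306.    -2.7] hi [ 823.  -173.4   77.3]
cover 0.91 [178. 260.] 1173 med [ 590.  -216.    58.5] lo [ 505.8 -253.2   54.5] hi [ 674.3 -183.7   85. ]
cover_grip 0.8 [179. 259.] 1298 med [ 585.5 -215.4   58.6] lo [ 500.  -254.7   54.4] hi [ 674.4 -179.7   86.9]
cover_grip 0.34 [183. 258.] 2875 med [ 605.9 -204.5   57. ] lo [ 466.5 -264.8   -0.1] hi [ 822.9 -173.2   79.8]
scoop 0.83 [237. 309.] 620 med [636.
[... 2566 characters left out ...]
dener 0.86 [200. 172.] 630 med [514.  380.9  98.2] lo [485.9 364.   12. ] hi [542.1 418.6 104. ]
thinner 0.94 [182. 463.] 621 med [ 590.7 -406.9   82.2] lo [ 564.9 -441.7   10.6] hi [ 624.8 -388.   121.8]
tape 0.77 [104. 325.] 325 med [786.7 -28.   23.2] lo [729.9 -69.5   5.9] hi [821.3  14.7  28.6]
cup 0.69 [268. 262.] 518 med [345.2 148.5   8.2] lo [316.9 112.5  -0.3] hi [378.9 174.1  61.6]
cup 0.31 [106. 324.] 407 med [785.4 -29.5  22.9] lo [730.3 -72.3  -0.9] hi [828.2  17.1  28.6]
small_lid 0.86 [257. 348.] 452 med [364.9 -97.5   7.5] lo [ 335.6 -128.1   -1.8] hi [395.2 -68.1  23.7]
brush 0.84 [283. 418.] 740 med [ 296.8 -294.    17.6] lo [ 244.  -382.2    1.2] hi [ 372.2 -238.2   22.8]
```

```bash
cat > fit.py <<'E'
from h import *
def rect(P):
    (c,s,a)=cv2.minAreaRect(P[:,:2].astype(np.float32)); return np.round(c,1),np.round(s,1),round(a,1)
E
python3 - <<'E'
from fit import *
imgs=[]
for n in('scene','top'):
    p,d,c=cap(n); imgs.append(p[:,:,::-1])
    M={q:masks_of(n,q) for q in['cover','scoop','mat','tin','tin_lid','scale']}
    r,k=np.indices((400,640)); A=pts(c,np.c_[k.ravel(),r.ravel()],d.ravel()); A=A[d.ravel()>0]
    def near(x,y,rad,lo,hi): return A[(np.hypot(A[:,0]-x,A[:,1]-y)<rad)&(A[:,2]>lo)&(A[:,2]<hi)]
    print(n)
    print('cover plate',rect(near(583,-218,130,56,63)))
    g=near(510,-230,60,70,95); print('grip',rect(g),g[:,2].max(),np.median(g[g[:,2]>85],0))
    hh=near(625,15,60,112,130); print('scoop handle top',np.median(hh,0),rect(hh),len(hh))
    pn=near(645,15,45,14,60); print('pan walls',rect(pn)); print('scoop all',rect(maskpts(c,d,M['scoop'][0]['mask'])))
    if M['mat']: print('mat',rect(maskpts(c,d,M['mat'][0]['mask'])))
    t=near(560,190,70,98,112); print('tin rim',cv2.minEnclosingCircle(t[:,:2].astype(np.float32)),np.median(t,0))
    kn=near(468,-4,30,30,50); print('knob',rect(kn),np.median(kn,0)); 
    l=near(468,-4,70,5,16); print('lid flange',cv2.minEnclosingCircle(l[:,:2].astype(np.float32)),np.median(l,0))
    print('scale',rect(near(540,187,140,14,35)))
    for nm,x,y in(('far rail',750,-220),): print(nm,rect(near(x,y,100,30,80)))
cv2.imwrite('pics/both.png',np.vstack([cv2.resize(imgs[0][80:320,150:550],(500,300)),cv2.resize(imgs[1][80:320,130:530],(500,300))]))
E
```

```text
scene
cover plate (array([ 583.1, -217.6]), array([ 92.7, 248.2]), 89.3)
grip (array([ 510.7, -215.4]), array([42.5, 13.3]), 88.6) 91.86459291950564 [ 510.9 -216.    88.2]
scoop handle top [624.9  25.8 120.7] (array([623.7,  23.4]), array([14.9, 17.1]), 68.6) 49
pan walls (array([640.5,  17.7]), array([60.5, 50.5]), 69.8)
scoop all (array([645.1,  14.8]), array([65.1, 73.8]), 83.2)
mat (array([646.2,   1.8]), array([124.1, 131.7]), 76.8)
tin rim ((560.6968383789062, 190.23590087890625), 51.329776763916016) [561.3 192.5 103. ]
knob (array([471.3,  -0.3]), array([17.8, 20.6]), 49.4) [472.7   0.2  38.8]
lid flange ((470.7200927734375, -0.9331838488578796), 54.127689361572266) [475.5   3.3   8.2]
scale (array([530.4, 188.9]), array([165.2, 191.8]), 86.7)
far rail (array([ 739.9, -220.8]), array([ 92. , 178.5]), 88.7)
top
cover plate (array([ 582.9, -220.5]), array([ 89.2, 245.1]), 88.9)
grip (array([ 509.7, -218. ]), array([11.4, 38.9]), 1.3) 94.62197678510574 [ 509.5 -217.6   89.4]
scoop handle top [623.   21.5 122.3] (array([623.4,  20.5]), array([13.5, 18.2]), 69.4) 40
pan walls (array([638.4,  15.5]), array([58.5, 50.4]), 69.4)
scoop all (array([643.3,  11.5]), array([59.9, 75.5]), 76.2)
mat (array([646.2,  -0.3]), array([120.9, 136. ]), 76.9)
tin rim ((560.2826538085938, 188.55258178710938), 50.146602630615234) [565.4 188.6 104.3]
knob (array([470.9,  -4.4]), array([19.7, 19.6]), 1.8) [469.7  -3.1  40.4]
lid flange ((462.2905578613281, 2.615262031555176), 62.94935989379883) [469.5  -4.    8.9]
scale (array([530.2, 186.3]), array([166.2, 190.5]), 86.8)
far rail (array([ 750.3, -224.3]), array([ 90.4, 198.8]), 89.1)
```

View pics/both.png

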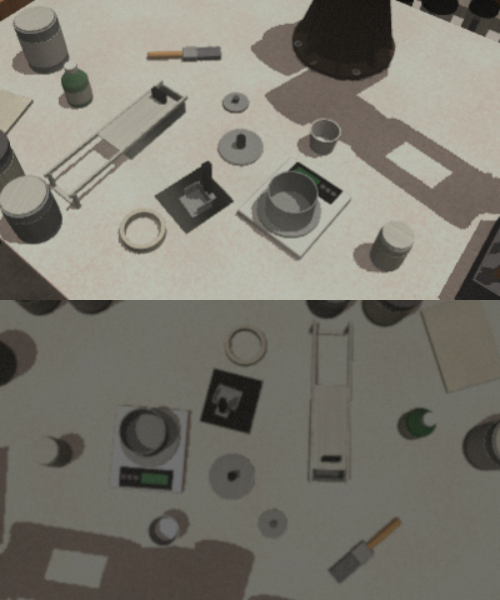

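```bash
cat >> h.py <<'E'
def Rdown(yaw,pitch=0.,back=False):
    """tool x down, tool z along heading yaw; pitch>0 leans nose down (heading axis dips, tool top leans forward)"""
    h=np.array([np.cos(yaw),np.sin(yaw),0]); dn=np.array([0,0,-1.])
    x=dn; z=h; y=np.cross(z,x); M=np.c_[x,y,z]
    return R.from_rotvec(pitch*np.array([-np.sin(yaw),np.cos(yaw),0]))*R.from_matrix(M)
def go(*targets):
    """targets: (xyz of TCP, R); prints row numbers relative to present pose"""
    s=env.get_state(); T0=np.array(s['eef_pos']); R0=R.from_quat(s['ee_rot'])
    for P,Rt in targets:
        d=R0.inv().apply(np.array(P)-T0); w=(R0.inv()*Rt).as_rotvec()
        print('x %.1f y %.1f z %.1f  wx %.3f wy %.3f wz %.3f'%(*d,*w))
E
python3 - <<'E'
from h import *
r=Rdown(0); print(r.as_matrix()); y=np.radians(-1)
go(((520,300,260),r),((470,-217,200),Rdown(y)),((475,-217,146),Rdown(y)),((475,-217,146),Rdown(y)))
E
```

```text
[[ 0.  0.  1.]
 [ 0.  1.  0.]
 [-1.  0.  0.]]
x 43.9 y -241.2 z 439.6  wx -0.226 wy 0.000 wz 0.000
x 104.0 y -756.2 z 506.6  wx -0.208 wy 0.000 wz 0.000
x 158.0 y -755.1 z 511.5  wx -0.208 wy 0.000 wz 0.000
x 158.0 y -755.1 z 511.5  wx -0.208 wy 0.000 wz 0.000
```

Emit:
{"name": "carry_out", "arguments": {"plan": [{"x": 44,"y": -241,"z": 440,"wx": -0.226,"gripper": 1},{"x": 44,"y": -241,"z": 440,"wx": -0.226,"gripper": 1},{"x": 44,"y": -241,"z": 440,"wx": -0.226,"gripper": 1},{"x": 44,"y": -241,"z": 440,"wx": -0.226,"gripper": 1},{"x": 44,"y": -241,"z": 440,"wx": -0.226,"gripper": 1},{"x": 44,"y": -241,"z": 440,"wx": -0.226,"gripper": 1},{"x": 44,"y": -241,"z": 440,"wx": -0.226,"gripper": 1},{"x": 104,"y": -756,"z": 507,"wx": -0.208,"gripper": 1},{"x": 104,"y": -756,"z": 507,"wx": -0.208,"gripper": 1},{"x": 104,"y": -756,"z": 507,"wx": -0.208,"gripper": 1},{"x": 104,"y": -756,"z": 507,"wx": -0.208,"gripper": 1},{"x": 104,"y": -756,"z": 507,"wx": -0.208,"gripper": 1}]}}

```text
validation failed for argument at $.pl...
```

```bash
python3 - <<'E'
from h import *
y=np.radians(-1)
go(((470,-217,200),Rdown(y)),((475,-217,146),Rdown(y)),((645,-219.5,146),Rdown(y)))
E
```

```text
x 104.0 y -756.2 z 506.6  wx -0.208 wy 0.000 wz 0.000
x 158.0 y -755.1 z 511.5  wx -0.208 wy 0.000 wz 0.000
x 158.0 y -719.5 z 677.8  wx -0.208 wy 0.000 wz 0.000
```

Emit:
{"name": "carry_out", "arguments": {"plan": [{"x": 44,"y": -241,"z": 440,"wx": -0.226,"wy": 0,"wz": 0,"gripper": 1}]}}

```text
time: 2.42
eef_pos: [188.5, 595.9, 298.8]
ee_rot: [0.016, 0.707, -0.014, 0.707]
contact_force: [2.5, -0.4, -0.0]
finger_gap: 70.1
```

```bash
python3 - <<'E'
from h import *
y=np.radians(-1)
go(((520,300,260),Rdown(0)),((470,-217,200),Rdown(y)))
E
```

```text
x 38.3 y -281.5 z 343.8  wx -0.043 wy 0.000 wz -0.002
x 97.3 y -800.3 z 316.0  wx -0.025 wy 0.000 wz -0.002
```

Emit:
{"name": "carry_out", "arguments": {"plan": [{"x": 38,"y": -281,"z": 344,"wx": -0.043,"wy": 0,"wz": 0,"gripper": 1},{"x": 38,"y": -281,"z": 344,"wx": -0.043,"wy": 0,"wz": 0,"gripper": 1},{"x": 38,"y": -281,"z": 344,"wx": -0.043,"wy": 0,"wz": 0,"gripper": 1},{"x": 38,"y": -281,"z": 344,"wx": -0.043,"wy": 0,"wz": 0,"gripper": 1},{"x": 38,"y": -281,"z": 344,"wx": -0.043,"wy": 0,"wz": 0,"gripper": 1},{"x": 38,"y": -281,"z": 344,"wx": -0.043,"wy": 0,"wz": 0,"gripper": 1},{"x": 97,"y": -800,"z": 316,"wx": -0.025,"wy": 0,"wz": 0,"gripper": 1},{"x": 97,"y": -800,"z": 316,"wx": -0.025,"wy": 0,"wz": 0,"gripper": 1},{"x": 97,"y": -800,"z": 316,"wx": -0.025,"wy": 0,"wz": 0,"gripper": 1},{"x": 97,"y": -800,"z": 316,"wx": -0.025,"wy": 0,"wz": 0,"gripper": 1},{"x": 97,"y": -800,"z": 316,"wx": -0.025,"wy": 0,"wz": 0,"gripper": 1},{"x": 97,"y": -800,"z": 316,"wx": -0.025,"wy": 0,"wz": 0,"gripper": 1}]}}

```text
time: 3.92
eef_pos: [467.4, -30.1, 223.9]
ee_rot: [0.008, 0.707, -0.008, 0.707]
contact_force: [1.4, -0.3, -0.2]
finger_gap: 0.0
```

```bash
python3 - <<'E'
from h import *
y=np.radians(-1)
go(((470,-217,200),Rdown(y)),((475,-217,146),Rdown(y)),((645,-219.5,146),Rdown(y)))
E
```

```text
x 23.9 y -186.8 z 6.8  wx -0.005 wy 0.001 wz 0.000
x 77.9 y -186.7 z 11.8  wx -0.005 wy 0.001 wz 0.000
x 78.1 y -185.3 z 181.8  wx -0.005 wy 0.001 wz 0.000
```

Emit:
{"name": "carry_out", "arguments": {"plan": [{"x": 24,"y": -187,"z": 7,"wx": -0.005,"wy": 0,"wz": 0,"gripper": 1},{"x": 24,"y": -187,"z": 7,"wx": -0.005,"wy": 0,"wz": 0,"gripper": 1},{"x": 24,"y": -187,"z": 7,"wx": -0.005,"wy": 0,"wz": 0,"gripper": 1},{"x": 24,"y": -187,"z": 7,"wx": -0.005,"wy": 0,"wz": 0,"gripper": 1},{"x": 78,"y": -187,"z": 7,"wx": -0.005,"wy": 0,"wz": 0,"gripper": 1},{"x": 78,"y": -187,"z": 17,"wx": -0.005,"wy": 0,"wz": 0,"gripper": 1},{"x": 78,"y": -187,"z": 40,"wx": -0.005,"wy": 0,"wz": 0,"gripper": 1},{"x": 78,"y": -187,"z": 70,"wx": -0.005,"wy": 0,"wz": 0,"gripper": 1},{"x": 78,"y": -186,"z": 100,"wx": -0.005,"wy": 0,"wz": 0,"gripper": 1},{"x": 78,"y": -186,"z": 130,"wx": -0.005,"wy": 0,"wz": 0,"gripper": 1},{"x": 78,"y": -186,"z": 155,"wx": -0.005,"wy": 0,"wz": 0,"gripper": 1},{"x": 78,"y": -186,"z": 175,"wx": -0.005,"wy": 0,"wz": 0,"gripper": 1}]}}

```text
time: 5.42
eef_pos: [639.8, -216.9, 148.0]
ee_rot: [0.006, 0.707, -0.006, 0.707]
contact_force: [-2.3, -1.0, -0.1]
finger_gap: 0.1
```

Continue pushing in small steps until the force rises at the stop.

Emit:
{"name": "carry_out", "arguments": {"plan": [{"x": 0,"y": 0,"z": 8,"wx": 0,"wy": 0,"wz": 0,"gripper": 1},{"x": 0,"y": 0,"z": 14,"wx": 0,"wy": 0,"wz": 0,"gripper": 1},{"x": 0,"y": 0,"z": 18,"wx": 0,"wy": 0,"wz": 0,"gripper": 1}]}}

```text
time: 5.8
eef_pos: [654.0, -217.8, 146.2]
ee_rot: [0.006, 0.709, -0.006, 0.705]
contact_force: [-28.7, -0.2, 23.6]
finger_gap: 0.1
```

Emit:
{"name": "carry_out", "arguments": {"plan": [{"x": 0,"y": 0,"z": -20,"wx": 0,"wy": 0,"wz": 0,"gripper": 1},{"x": -100,"y": 0,"z": -60,"wx": 0,"wy": 0,"wz": 0,"gripper": 0.3},{"x": -150,"y": 0,"z": -100,"wx": 0,"wy": 0,"wz": 0,"gripper": 0.3},{"x": -150,"y": 0,"z": -100,"wx": 0,"wy": 0,"wz": 0,"gripper": 0.3}]}}

```text
time: 6.3
eef_pos: [554.9, -216.6, 298.5]
ee_rot: [0.006, 0.707, -0.007, 0.708]
contact_force: [0.8, -0.3, 0.3]
finger_gap: 54.4
```

```bash
cat >> fit.py <<'E'
def cloud(n):
    p,d,c=cap(n); r,k=np.indices((400,640)); v=d.ravel()>0
    return pts(c,np.c_[k.ravel(),r.ravel()],d.ravel())[v],p,d,c
def near(A,x,y,rad,lo,hi): return A[(np.hypot(A[:,0]-x,A[:,1]-y)<rad)&(A[:,2]>lo)&(A[:,2]<hi)]
def balls(n,box=(475,655,-262,-175)):
    A,p,d,c=cloud(n); out=[]
    for b in range(1):
        for m in masks_of(n,'ball0_center'):
            P=maskpts(c,d,m['mask']); 
            if len(P): out.append((round(m['conf'],2),np.median(P,0),np.ptp(P,axis=0),len(P),np.round(m['location'])))
    return out,A,p,d,c
E
python3 - <<'E'
from fit import *
o,A,p,d,c=balls('wrist')
for r in o: print(*r)
cv2.imwrite('pics/w1.png',p[:,:,::-1]); print(np.array(c['world_from_camera']),c['fx'])
w=near(A,558,-218,150,50,58); print('walls',rect(w))
g=near(A,670,-218,60,75,95); print('grip',rect(g))
s=env.get_state();print(s['time'],s['eef_pos'])
E
```

```text
0.15 [ 598.3 -196.2   24.7] [15.6 17.5 11.5] 230 [212. 343.]
[[   0.    -1.    -0.3  484. ]
 [   1.     0.     0.  -214.4]
 [  -0.    -0.3    1.   369.5]
 [   0.     0.     0.     1. ]] 359.3462598921942
walls (array([ 554.3, -217.6]), array([ 76.9, 190.7]), 89.0)
grip (array([ 670.3, -220. ]), array([40.1, 13.4]), 88.9)
6.4 [ 555.3 -217.1  300.8]
```

View pics/w1.png

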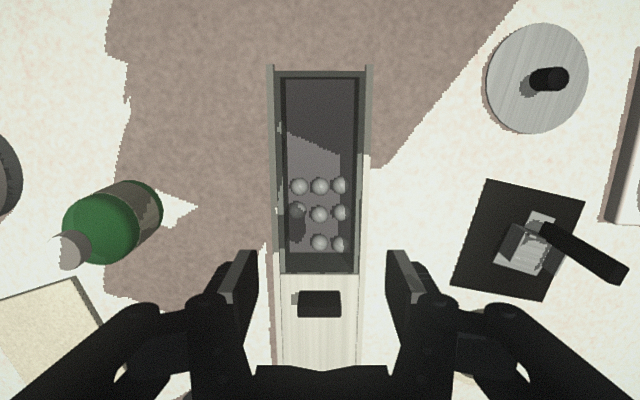

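```bash
python3 - <<'E'
from fit import *
A,p,d,c=cloud('wrist')
px=[(300,186),(320,186),(340,186),(298,210),(320,214),(341,212),(320,242),(340,243),(298,240)]
print(onplane(c,px,17))
b=near(A,580,-218,110,18,40); b=b[(abs(b[:,1]+218)<31)]
t=b[b[:,2]>21]
import collections
H,xe,ye=np.histogram2d(t[:,0],t[:,1],bins=[np.arange(540,650,6),np.arange(-252,-183,6)])
print(xe[:-1]);print(ye[:-1]);print(H.astype(int))
fl=A[(A[:,2]<12)&(abs(A[:,1]+218)<28)&(A[:,0]>490)&(A[:,0]<640)];print(np.median(fl,0))
im=cv2.resize(p[150:280,260:380,::-1],None,fx=5,fy=5,interpolation=3)[:600]; im=np.clip(im.astype(float)*1.8,0,255); cv2.imwrite('pics/w1c.png',im)
E
```

```text
[[ 574.6 -239.    17. ]
 [ 575.  -218.7   17. ]
 [ 575.3 -198.3   17. ]
 [ 600.3 -242.    17. ]
 [ 605.  -219.3   17. ]
 [ 603.2 -197.4   17. ]
 [ 636.6 -219.9   17. ]
 [ 638.2 -198.5   17. ]
 [ 633.9 -243.3   17. ]]
[540 546 552 558 564 570 576 582 588 594 600 606 612 618 624 630 636 642]
[-252 -246 -240 -234 -228 -222 -216 -210 -204 -198 -192]
[[ 0  0  0  0  0  0  0  0  0  0  0]
 [ 0  0  0  0  0  0  0  0  0  0  0]
 [ 0  0  0  0  0  0  0  0  0  0  0]
 [ 0  0  0  0  0  0  0  0  2  3  0]
 [ 0 31 41 13 10 40 26  4 33 40 12]
 [ 4 36 34 21 22 36 36 11 32 32 15]
 [ 0 12 22  5  5 21 15  0 13 18  3]
 [ 0  0  0  0  0  0  0  0  0  0  0]
 [ 6 30 25  1  0  2  0  0  3 12  0]
 [19 34 33  5 21 37 19  1 33 42 23]
 [ 4 23 21  1 32 33 25  0 26 30 18]
 [ 0  0  0  0  8 16  8  0  4  6  1]
 [ 0  0  0  0  0  0  0  0  0  0  0]
 [ 0  0  0  0  0  0  0  0  0  0  0]
 [ 0  0  0  0 13 35 11  0 11 13  0]
 [ 0  0  0  1 29 32 24  8 33 40 13]
 [ 0  0  0  0 10 20 10  6 21 26  9]
 [ 0  0  0  0  0  0  0  0  2  3  0]]
[ 544.2 -218.4    9.2][ WARN:0@0.540] global loadsave.cpp:1063 imwrite_ Unsupported depth image for selected encoder is fallbacked to CV_8U.
```

View pics/w1c.png

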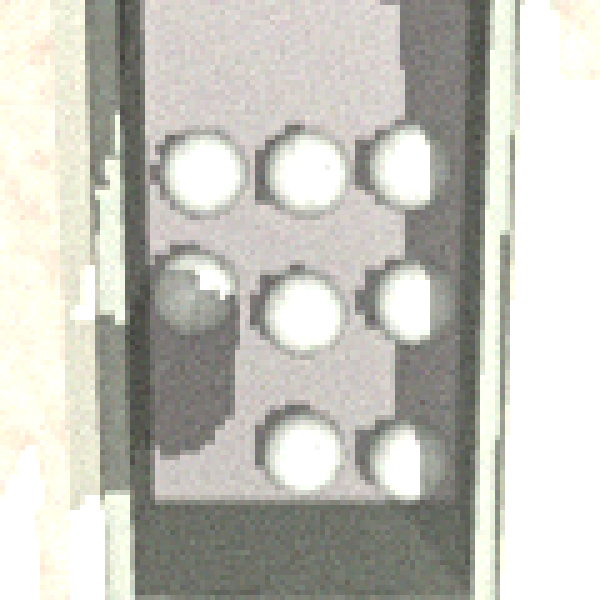

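```bash
python3 - <<'E'
from fit import *
A,p,d,c=cloud('wrist')
h=near(A,624,22,60,112,130); print(np.median(h,0),rect(h),len(h))
w=near(A,645,15,50,15,45); print(rect(w))
y=np.radians(-20.5)
go(((624,22,300),Rdown(y)),((624,22,230),Rdown(y)))
E
```

```text
[621.7  18.4 122.8] (array([623.2,  21.9]), array([15.7, 18.5]), 70.5) 575
(array([639.8,  16.9]), array([59.8, 52.5]), 71.7)
x -2.9 y 240.0 z 63.6  wx 0.339 wy 0.002 wz 0.000
x 67.1 y 240.0 z 63.5  wx 0.339 wy 0.002 wz 0.000
```

Emit:
{"name": "carry_out", "arguments": {"plan": [{"x": -3,"y": 240,"z": 64,"wx": 0.34,"wy": 0,"wz": 0,"gripper": 0},{"x": -3,"y": 240,"z": 64,"wx": 0.34,"wy": 0,"wz": 0,"gripper": 0},{"x": -3,"y": 240,"z": 64,"wx": 0.34,"wy": 0,"wz": 0,"gripper": 0},{"x": -3,"y": 240,"z": 64,"wx": 0.34,"wy": 0,"wz": 0,"gripper": 0},{"x": 67,"y": 240,"z": 64,"wx": 0.34,"wy": 0,"wz": 0,"gripper": 0},{"x": 67,"y": 240,"z": 64,"wx": 0.34,"wy": 0,"wz": 0,"gripper": 0}]}}

```text
time: 7.25
eef_pos: [622.0, 23.3, 224.3]
ee_rot: [0.125, 0.699, -0.126, 0.693]
contact_force: [-0.1, 0.5, 0.6]
finger_gap: 85.3
```

```bash
python3 - <<'E'
from fit import *
A,p,d,c=cloud('wrist')
h=near(A,624,22,60,112,130); print(np.median(h,0),rect(h),len(h))
hh=near(A,624,22,60,60,110); print(np.median(hh,0),rect(hh),len(hh))
y=np.radians(-20)
go(((623.3,21.7,132),Rdown(y)))
print(env.get_state()['eef_pos'])
E
```

```text
[621.6  23.2 123.8] (array([623.5,  22.6]), array([14. , 18.3]), 70.3) 1023
[615.5  25.5  88.8] (array([616.1,  25.2]), array([14. ,  2.6]), 70.7) 527
x 93.6 y -0.4 z 1.4  wx -0.008 wy -0.006 wz 0.002
[622.7  22.5 225.6]
```

Emit:
{"name": "carry_out", "arguments": {"squeeze": 100, "plan": [{"x": 50,"y": 0,"z": 1,"wx": -0.008,"wy": -0.004,"wz": 0,"gripper": 0},{"x": 94,"y": 0,"z": 1,"wx": -0.008,"wy": -0.004,"wz": 0,"gripper": 0},{"x": 94,"y": 0,"z": 1,"wx": -0.008,"wy": -0.004,"wz": 0,"gripper": 0},{"x": 94,"y": 0,"z": 1,"wx": -0.008,"wy": -0.004,"wz": 0,"gripper": 1},{"x": 94,"y": 0,"z": 1,"wx": -0.008,"wy": -0.004,"wz": 0,"gripper": 1},{"x": 94,"y": 0,"z": 1,"wx": -0.008,"wy": -0.004,"wz": 0,"gripper": 1},{"x": 94,"y": 0,"z": 1,"wx": -0.008,"wy": -0.004,"wz": 0,"gripper": 1},{"x": 94,"y": 0,"z": 1,"wx": -0.008,"wy": -0.004,"wz": 0,"gripper": 1},{"x": 94,"y": 0,"z": 1,"wx": -0.008,"wy": -0.004,"wz": 0,"gripper": 1}]}}

```text
time: 8.43
eef_pos: [625.6, 21.9, 135.6]
ee_rot: [0.123, 0.695, -0.123, 0.698]
contact_force: [-1.6, -0.3, 8.8]
finger_gap: 12.7
```

```bash
cat >> h.py <<'E'
import os
def T(P,Rt): M=np.eye(4); M[:3,:3]=Rt.as_matrix(); M[:3,3]=P; return M
def Rs(yaw,pitch=0.): # scoop orientation; pitch>0 nose down
    return R.from_euler('z',yaw)*R.from_euler('y',pitch)
def tcpnow():
    s=env.get_state(); return T(s['eef_pos'],R.from_quat(s['ee_rot']))
TS='ts.npy'
def scoop_now(): return tcpnow()@np.load(TS)
def gos(*targets):
    """scoop targets (xyz origin, yaw deg, pitch deg)"""
    t=np.load(TS); n=tcpnow()
    S=n@t; print('scoop now',S[:3,3],'euler zyx',R.from_matrix(S[:3,:3]).as_euler('ZYX',degrees=True))
    for P,y,p in targets:
        G=T(P,Rs(np.radians(y),np.radians(p)))@np.linalg.inv(t); D=np.linalg.inv(n)@G; w=R.from_matrix(D[:3,:3]).as_rotvec()
        print(P,y,p,': x %.1f y %.1f z %.1f  wx %.3f wy %.3f wz %.3f | tcp'%(*D[:3,3],*w),G[:3,3])
E
python3 - <<'E'
from h import *
y=np.radians(-20); S=T([623.5+30*np.cos(y),22.3+30*np.sin(y),3],Rs(y)); n=tcpnow(); print(n[:3,3],n[:3,:3])
np.save(TS,np.linalg.inv(n)@S)
gos(((652,11,120),-20,0),((515,-217,120),-1.1,0),((515,-217,70),-1.1,0))
E
```

```text
[625.6  21.9 135.6] [[ 0.   0.3  0.9]
 [-0.   0.9 -0.3]
 [-1.   0.   0. ]]
scoop now [651.7  12.    3. ] euler zyx [-20.   0.   0.]
(652, 11, 120) -20 0 : x -117.0 y -0.8 z 1.2  wx -0.000 wy 0.000 wz 0.000 | tcp [626.   20.8 252.6]
(515, -217, 120) -1.1 0 : x -117.3 y -271.0 z -48.0  wx -0.330 wy 0.000 wz 0.002 | tcp [ 487.2 -216.1  252.6]
(515, -217, 70) -1.1 0 : x -67.3 y -271.0 z -48.2  wx -0.330 wy 0.000 wz 0.002 | tcp [ 487.2 -216.1  202.6]
```

Emit:
{"name": "carry_out", "arguments": {"plan": [{"x": -60,"y": 0,"z": 0,"wx": 0,"wy": 0,"wz": 0,"gripper": 1},{"x": -117,"y": 0,"z": 0,"wx": 0,"wy": 0,"wz": 0,"gripper": 1},{"x": -117,"y": -60,"z": -10,"wx": -0.1,"wy": 0,"wz": 0,"gripper": 1},{"x": -117,"y": -120,"z": -20,"wx": -0.2,"wy": 0,"wz": 0,"gripper": 1},{"x": -117,"y": -180,"z": -32,"wx": -0.3,"wy": 0,"wz": 0,"gripper": 1},{"x": -117,"y": -240,"z": -44,"wx": -0.33,"wy": 0,"wz": 0,"gripper": 1},{"x": -117,"y": -271,"z": -48,"wx": -0.33,"wy": 0,"wz": 0,"gripper": 1},{"x": -87,"y": -271,"z": -48,"wx": -0.33,"wy": 0,"wz": 0,"gripper": 1},{"x": -67,"y": -271,"z": -48,"wx": -0.33,"wy": 0,"wz": 0,"gripper": 1},{"x": -67,"y": -271,"z": -48,"wx": -0.33,"wy": 0,"wz": 0,"gripper": 1}]}}

```text
time: 9.68
eef_pos: [486.2, -215.8, 200.6]
ee_rot: [0.007, 0.707, -0.007, 0.707]
contact_force: [0.5, -0.0, -0.8]
finger_gap: 12.7
```

```bash
python3 - <<'E'
from fit import *
gos(((515,-217,70),-1.1,0),((515,-217,9),-1.1,0))
print(env.get_state()['contact_force'])
A,p,d,c=cloud('wrist'); cv2.imwrite('pics/w2.png',p[:,:,::-1])
w=A[(A[:,2]>85)&(A[:,2]<108)&(abs(A[:,1]+217)<45)&(A[:,0]>470)&(A[:,0]<570)]; print('scoop walls',rect(w),len(w))
E
```

```text
scoop now [ 513.5 -216.8   67.9] euler zyx [-1.1  0.2 -0. ]
(515, -217, 70) -1.1 0 : x -2.0 y -0.3 z 1.0  wx -0.000 wy -0.004 wz 0.000 | tcp [ 487.2 -216.1  202.6]
(515, -217, 9) -1.1 0 : x 59.0 y -0.3 z 0.9  wx -0.000 wy -0.004 wz 0.000 | tcp [ 487.2 -216.1  141.6]
[ 0.5 -0.  -0.8]
scoop walls (array([ 490.9, -215.4]), array([33.2, 58.7]), 0.7) 1569
```

View pics/w2.png

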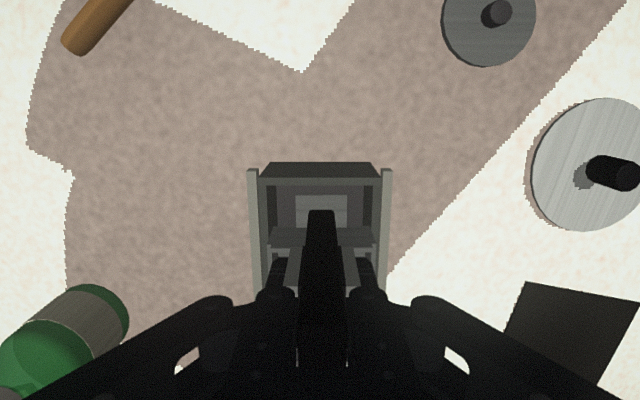

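Emit:
{"name": "carry_out", "arguments": {"plan": [{"x": 20,"y": -1,"z": 1,"wx": 0,"wy": -0.004,"wz": 0,"gripper": 1},{"x": 40,"y": -1,"z": 1,"wx": 0,"wy": -0.004,"wz": 0,"gripper": 1},{"x": 55,"y": -1,"z": 1,"wx": 0,"wy": -0.004,"wz": 0,"gripper": 1},{"x": 55,"y": -1,"z": 1,"wx": 0,"wy": -0.004,"wz": 0,"gripper": 1}]}}

```text
time: 10.22
eef_pos: [488.1, -217.1, 146.3]
ee_rot: [0.007, 0.705, -0.007, 0.709]
contact_force: [0.9, 0.3, -1.4]
finger_gap: 12.6
```

Emit:
{"name": "carry_out", "arguments": {"plan": [{"x": 2,"y": 0,"z": 0,"wx": 0,"wy": 0,"wz": 0,"gripper": 1},{"x": 4,"y": 0,"z": 0,"wx": 0,"wy": 0,"wz": 0,"gripper": 1},{"x": 4,"y": 0,"z": 0,"wx": 0,"wy": 0,"wz": 0,"gripper": 1}]}}

```text
time: 10.6
eef_pos: [488.4, -217.3, 142.9]
ee_rot: [0.006, 0.704, -0.008, 0.71]
contact_force: [0.3, 0.1, -2.7]
finger_gap: 12.6
```

Emit:
{"name": "carry_out", "arguments": {"plan": [{"x": 2,"y": 0,"z": 0,"wx": 0,"wy": 0,"wz": 0,"gripper": 1},{"x": 3,"y": 0,"z": 0,"wx": 0,"wy": 0,"wz": 0,"gripper": 1},{"x": 4,"y": 0,"z": 0,"wx": 0,"wy": 0,"wz": 0,"gripper": 1},{"x": 4,"y": 0,"z": 0,"wx": 0,"wy": 0,"wz": 0,"gripper": 1}]}}

```text
time: 11.1
eef_pos: [488.7, -217.7, 140.5]
ee_rot: [0.006, 0.704, -0.008, 0.71]
contact_force: [-7.7, 0.9, 39.7]
finger_gap: 13.0
```

Emit:
{"name": "carry_out", "arguments": {"plan": [{"x": -2,"y": 0,"z": 0,"wx": 0,"wy": 0.015,"wz": 0,"gripper": 1},{"x": -2,"y": 0,"z": 10,"wx": 0,"wy": 0.015,"wz": 0,"gripper": 1},{"x": -2,"y": 0,"z": 20,"wx": 0,"wy": 0.015,"wz": 0,"gripper": 1},{"x": -2,"y": 0,"z": 30,"wx": 0,"wy": 0.015,"wz": 0,"gripper": 1}]}}

```text
time: 11.6
eef_pos: [518.4, -217.9, 141.1]
ee_rot: [0.007, 0.71, -0.007, 0.704]
contact_force: [-7.6, -0.6, 12.7]
finger_gap: 12.8
```

```bash
python3 - <<'E'
from fit import *
gos(); print(env.get_state()['contact_force'])
E
```

```text
scoop now [ 544.5 -219.     8.2] euler zyx [-1.1  0.7 -0.1]
[-7.6 -0.6 12.7]
```

Emit:
{"name": "carry_out", "arguments": {"plan": [{"x": -0.5,"y": 0,"z": 12,"wx": 0,"wy": 0,"wz": 0,"gripper": 1},{"x": -0.5,"y": 0,"z": 24,"wx": 0,"wy": 0,"wz": 0,"gripper": 1},{"x": -0.5,"y": 0,"z": 36,"wx": 0,"wy": 0,"wz": 0,"gripper": 1},{"x": -0.5,"y": 0,"z": 46,"wx": 0,"wy": 0,"wz": 0,"gripper": 1},{"x": -0.5,"y": 0,"z": 54,"wx": 0,"wy": 0,"wz": 0,"gripper": 1}]}}

```text
time: 12.22
eef_pos: [572.6, -219.0, 141.1]
ee_rot: [0.006, 0.71, -0.007, 0.704]
contact_force: [-8.3, -0.9, 14.4]
finger_gap: 12.8
```

```bash
python3 - <<'E'
from fit import *
gos(); print(env.get_state()['contact_force'])
ims=[]
for n,win in(('scene',(130,230,200,350)),('top',(80,220,330,450))):
    A,p,d,c=cloud(n); a,b,e,f=win; ims.append(cv2.resize(p[a:b,e:f,::-1],(500,int(500*(b-a)/(f-e))) if n=='scene' else (257,300)))
h=max(i.shape[0] for i in ims); ims=[cv2.copyMakeBorder(i,0,h-i.shape[0],0,0,0) for i in ims]
cv2.imwrite('pics/st1.png',cv2.convertScaleAbs(np.hstack(ims),alpha=1.4))
E
```

```text
scoop now [ 598.7 -220.     8.2] euler zyx [-1.1  0.7 -0.1]
[-8.3 -0.9 14.4]
```

View pics/st1.png

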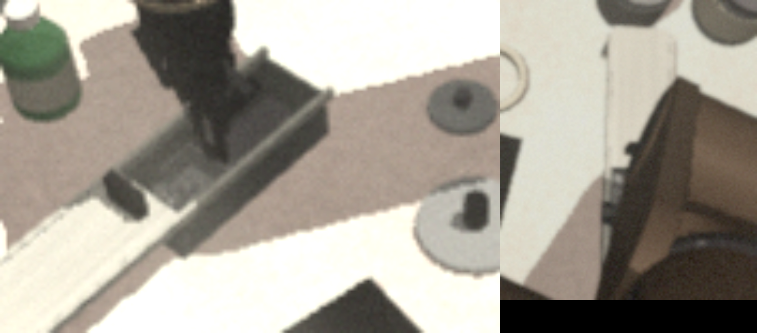

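Emit:
{"name": "carry_out", "arguments": {"plan": [{"x": -0.5,"y": 0,"z": 5,"wx": 0,"wy": 0,"wz": 0,"gripper": 1},{"x": -0.5,"y": 0,"z": 10,"wx": 0,"wy": 0,"wz": 0,"gripper": 1}]}}

```text
time: 12.58
eef_pos: [582.4, -219.1, 141.2]
ee_rot: [0.007, 0.71, -0.007, 0.704]
contact_force: [-5.4, -0.4, 6.8]
finger_gap: 12.9
```

Emit:
{"name": "carry_out", "arguments": {"plan": [{"x": 0.3,"y": 0,"z": 4,"wx": 0,"wy": 0,"wz": 0,"gripper": 1},{"x": 0.3,"y": 0,"z": 7,"wx": 0,"wy": 0,"wz": 0,"gripper": 1}]}}

```text
time: 12.82
eef_pos: [589.3, -219.3, 141.2]
ee_rot: [0.007, 0.71, -0.007, 0.704]
contact_force: [-8.2, -2.3, 11.8]
finger_gap: 13.0
```

```bash
python3 - <<'E'
from fit import *
gos(((614,-220.2,16),-1.1,-8),((611,-220.2,24),-1.1,-16),((609,-220.2,50),-1.1,-20),((607,-220,110),-1.1,-20))
E
```

```text
scoop now [ 615.4 -220.3    8.2] euler zyx [-1.1  0.7 -0.1]
(614, -220.2, 16) -1.1 -8 : x -2.1 y -0.1 z -21.3  wx 0.000 wy -0.153 wz 0.002 | tcp [ 568.  -219.   143.4]
(611, -220.2, 24) -1.1 -16 : x -2.3 y -0.2 z -41.6  wx 0.000 wy -0.292 wz 0.002 | tcp [ 547.7 -218.7  143.8]
(609, -220.2, 50) -1.1 -20 : x -23.5 y -0.2 z -52.0  wx 0.000 wy -0.362 wz 0.002 | tcp [ 537.5 -218.5  165.1]
(607, -220, 110) -1.1 -20 : x -83.5 y -0.1 z -54.5  wx 0.000 wy -0.362 wz 0.002 | tcp [ 535.5 -218.3  225.1]
```

Emit:
{"name": "carry_out", "arguments": {"plan": [{"x": -1.5,"y": 0,"z": -11,"wx": 0,"wy": -0.077,"wz": 0,"gripper": 1},{"x": -2.5,"y": 0,"z": -21,"wx": 0,"wy": -0.153,"wz": 0,"gripper": 1},{"x": -3,"y": 0,"z": -31,"wx": 0,"wy": -0.222,"wz": 0,"gripper": 1},{"x": -3,"y": 0,"z": -41,"wx": 0,"wy": -0.292,"wz": 0,"gripper": 1},{"x": -12,"y": 0,"z": -47,"wx": 0,"wy": -0.33,"wz": 0,"gripper": 1},{"x": -24,"y": 0,"z": -52,"wx": 0,"wy": -0.362,"wz": 0,"gripper": 1},{"x": -40,"y": 0,"z": -53,"wx": 0,"wy": -0.362,"wz": 0,"gripper": 1},{"x": -60,"y": 0,"z": -54,"wx": 0,"wy": -0.362,"wz": 0,"gripper": 1},{"x": -84,"y": 0,"z": -54,"wx": 0,"wy": -0.362,"wz": 0,"gripper": 1},{"x": -84,"y": 0,"z": -54,"wx": 0,"wy": -0.362,"wz": 0,"gripper": 1},{"x": -84,"y": 0,"z": -54,"wx": 0,"wy": -0.362,"wz": 0,"gripper": 1}]}}

```text
time: 14.2
eef_pos: [535.8, -217.9, 224.5]
ee_rot: [0.005, 0.571, -0.008, 0.821]
contact_force: [0.1, 0.2, -3.9]
finger_gap: 12.8
```

```bash
python3 - <<'E'
from fit import *
gos(((600,-218,170),-1.1,-15),((620,-60,190),0,-15),((500,155,190),20,-15)); print(env.get_state()['contact_force'])
ims=[]
for n,win in(('scene',(120,220,200,350)),('wrist',(100,400,120,520))):
    A,p,d,c=cloud(n); a,b,e,f=win; ims.append(cv2.resize(p[a:b,e:f,::-1],(400,int(400*(b-a)/(f-e)))))
h=max(i.shape[0] for i in ims); ims=[cv2.copyMakeBorder(i,0,h-i.shape[0],0,0,0) for i in ims]
cv2.imwrite('pics/st2.png',cv2.convertScaleAbs(np.hstack(ims),alpha=1.4))
E
```

```text
scoop now [ 607.3 -219.7  109.5] euler zyx [ -1.1 -20.   -0.1]
(600, -218, 170) -1.1 -15 : x -61.2 y 1.4 z 25.8  wx 0.001 wy 0.087 wz 0.001 | tcp [ 538.8 -216.5  290.9]
(620, -60, 190) 0 -15 : x -74.2 y 158.6 z 48.7  wx -0.018 wy 0.087 wz 0.007 | tcp [558.8 -59.7 310.9]
(500, 155, 190) 20 -15 : x -116.0 y 350.3 z -64.0  wx -0.350 wy 0.086 wz 0.114 | tcp [442.4 134.4 310.9]
[ 0.1  0.2 -3.9]
```

View pics/st2.png

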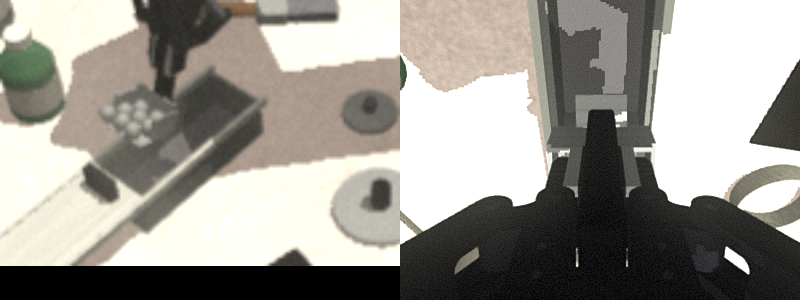

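```bash
cat >> h.py <<'E'
def edge(E,yaw,pitch):
    y,p=np.radians([yaw,pitch]); return (tuple(np.round(np.array(E)-Rs(y,p).apply([27,0,0]),1)),yaw,pitch)
def pour_targets(tin,yaw,off,seq):
    h=np.array([np.cos(np.radians(yaw)),np.sin(np.radians(yaw))])
    return [edge((*(np.array(tin)+off*h),z),yaw,p) for z,p in seq]
E
python3 - <<'E'
from h import *
gos(((590,-200,175),0,-20),((590,-60,175),5,-20),((530,80,175),15,-20),*pour_targets((560.5,189.5),20,-22,[(160,-20),(125,-10)]))
E
```

```text
scoop now [ 606.9 -219.6  109.1] euler zyx [ -1.1 -20.   -0. ]
(590, -200, 175) 0 -20 : x -67.8 y 17.8 z 6.5  wx -0.018 wy -0.001 wz 0.007 | tcp [ 518.5 -199.7  290.1]
(590, -60, 175) 5 -20 : x -68.7 y 151.5 z 4.2  wx -0.100 wy -0.001 wz 0.038 | tcp [518.7 -65.9 290.1]
(530, 80, 175) 15 -20 : x -89.6 y 278.1 z -52.4  wx -0.263 wy -0.001 wz 0.098 | tcp [460.8  61.8 290.1]
(np.float64(516.0), np.float64(173.3), np.float64(150.8)) 20 -20 : x -71.8 y 365.2 z -73.8  wx -0.345 wy -0.001 wz 0.128 | tcp [448.7 149.2 265.9]
(np.float64(514.8), np.float64(172.9), np.float64(120.3)) 20 -10 : x -46.8 y 372.3 z -63.3  wx -0.356 wy 0.172 wz 0.098 | tcp [467.3 156.  246.1]
```

Emit:
{"name": "carry_out", "arguments": {"plan": [{"x": -35,"y": 3,"z": 3,"wx": -0.005,"wy": 0,"wz": 0.002,"gripper": 1},{"x": -68,"y": 18,"z": 6,"wx": -0.018,"wy": 0,"wz": 0.007,"gripper": 1},{"x": -68,"y": 55,"z": 6,"wx": -0.04,"wy": 0,"wz": 0.015,"gripper": 1},{"x": -68,"y": 100,"z": 5,"wx": -0.07,"wy": 0,"wz": 0.026,"gripper": 1},{"x": -69,"y": 150,"z": 4,"wx": -0.1,"wy": 0,"wz": 0.038,"gripper": 1},{"x": -75,"y": 195,"z": -14,"wx": -0.155,"wy": 0,"wz": 0.058,"gripper": 1},{"x": -82,"y": 238,"z": -34,"wx": -0.21,"wy": 0,"wz": 0.079,"gripper": 1},{"x": -89,"y": 278,"z": -52,"wx": -0.263,"wy": 0,"wz": 0.098,"gripper": 1},{"x": -89,"y": 310,"z": -60,"wx": -0.29,"wy": 0,"wz": 0.108,"gripper": 1},{"x": -89,"y": 340,"z": -68,"wx": -0.32,"wy": 0,"wz": 0.119,"gripper": 1},{"x": -88,"y": 358,"z": -72,"wx": -0.34,"wy": 0,"wz": 0.126,"gripper": 1},{"x": -85,"y": 365,"z": -74,"wx": -0.345,"wy": 0,"wz": 0.128,"gripper": 1}]}}

```text
time: 15.8
eef_pos: [443.8, 149.7, 278.2]
ee_rot: [-0.1, 0.563, 0.143, 0.808]
contact_force: [0.4, 0.2, -3.0]
finger_gap: 12.7
```

```bash
python3 - <<'E'
from fit import *
gos(*pour_targets((560.5,189.5),20,-20,[(150,-20),(130,-10),(118,0),(112,10),(108,20),(108,30),(108,40),(108,50)])); print(env.get_state()['contact_force'])
ims=[]
for n,win in(('scene',(140,290,290,490)),):
    A,p,d,c=cloud(n); a,b,e,f=win; ims.append(cv2.resize(p[a:b,e:f,::-1],(600,450)))
t=near(A,560,190,70,100,108); print('rim',cv2.minEnclosingCircle(t[:,:2].astype(np.float32)))
cv2.imwrite('pics/st3.png',cv2.convertScaleAbs(np.hstack(ims),alpha=1.3))
E
```

```text
scoop now [511.1 173.8 163.1] euler zyx [ 20.1 -20.   -0.1]
(np.float64(517.9), np.float64(174.0), np.float64(140.8)) 20 -20 : x 23.2 y -2.2 z -1.7  wx 0.002 wy -0.001 wz 0.001 | tcp [450.6 149.9 255.9]
(np.float64(516.7), np.float64(173.6), np.float64(125.3)) 20 -10 : x 34.6 y -2.1 z 15.2  wx 0.002 wy 0.174 wz 0.001 | tcp [469.2 156.7 251.1]
(np.float64(516.3), np.float64(173.4), np.float64(118.0)) 20 0 : x 42.7 y -2.2 z 35.8  wx 0.002 wy 0.348 wz 0.001 | tcp [490.  164.2 250.6]
(np.float64(516.7), np.float64(173.6), np.float64(116.7)) 20 10 : x 49.5 y -2.2 z 58.8  wx 0.001 wy 0.523 wz 0.001 | tcp [512.5 172.4 252.1]
(np.float64(517.9), np.float64(174.0), np.float64(117.2)) 20 20 : x 58.9 y -2.2 z 81.8  wx 0.001 wy 0.697 wz 0.001 | tcp [535.8 180.9 251.3]
(np.float64(519.7), np.float64(174.7), np.float64(121.5)) 20 30 : x 68.5 y -2.2 z 104.8  wx 0.001 wy 0.872 wz 0.001 | tcp [559.2 189.4 250.3]
(np.float64(522.3), np.float64(175.6), np.float64(125.4)) 20 40 : x 82.0 y -2.3 z 125.9  wx 0.001 wy 1.047 wz 0.001 | tcp [582.2 197.8 244.9]
(np.float64(525.4), np.float64(176.7), np.float64(128.7)) 20 50 : x 99.0 y -2.3 z 144.3  wx 0.001 wy 1.221 wz 0.001 | tcp [603.9 205.6 235.3]
[ 0.4  0.2 -3. ]
rim ((560.2408447265625, 190.13070678710938), 51.0259895324707)
```

View pics/st3.png

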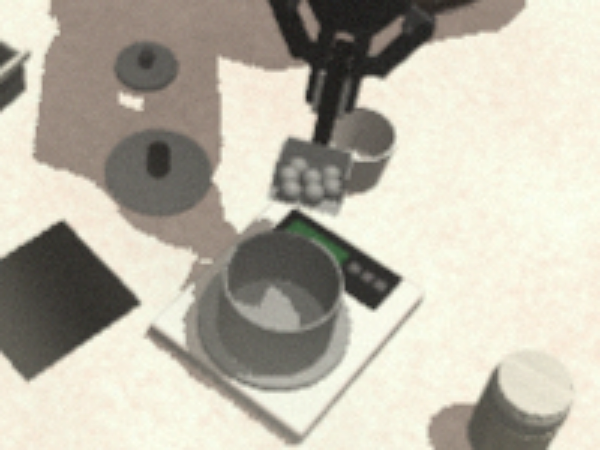

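Emit:
{"name": "carry_out", "arguments": {"plan": [{"x": 23,"y": -2,"z": -2,"wx": 0,"wy": 0,"wz": 0,"gripper": 1},{"x": 35,"y": -2,"z": 15,"wx": 0,"wy": 0.174,"wz": 0,"gripper": 1},{"x": 43,"y": -2,"z": 36,"wx": 0,"wy": 0.348,"wz": 0,"gripper": 1},{"x": 46,"y": -2,"z": 47,"wx": 0,"wy": 0.436,"wz": 0,"gripper": 1},{"x": 50,"y": -2,"z": 59,"wx": 0,"wy": 0.523,"wz": 0,"gripper": 1},{"x": 54,"y": -2,"z": 70,"wx": 0,"wy": 0.61,"wz": 0,"gripper": 1},{"x": 59,"y": -2,"z": 82,"wx": 0,"wy": 0.697,"wz": 0,"gripper": 1},{"x": 68,"y": -2,"z": 105,"wx": 0,"wy": 0.872,"wz": 0,"gripper": 1},{"x": 82,"y": -2,"z": 126,"wx": 0,"wy": 1.047,"wz": 0,"gripper": 1},{"x": 99,"y": -2,"z": 144,"wx": 0,"wy": 1.221,"wz": 0,"gripper": 1},{"x": 99,"y": -2,"z": 144,"wx": 0,"wy": 1.221,"wz": 0,"gripper": 1}]}}

```text
time: 17.23
eef_pos: [604.7, 204.1, 228.5]
ee_rot: [-0.162, 0.926, 0.059, 0.335]
contact_force: [0.4, 0.3, -2.6]
finger_gap: 12.5
```

```bash
python3 - <<'E'
from fit import *
tg=pour_targets((560.5,189.5),20,-20,[(108,50),(115,30),(150,0)])
gos(tg[0],tg[1],tg[2],((590,-60,200),5,0),((560,-200,200),-1,0)); print(env.get_state()['contact_force'])
A,p,d,c=cloud('scene'); cv2.imwrite('pics/st4.png',cv2.convertScaleAbs(cv2.resize(p[140:290,290:490,::-1],(600,450)),alpha=1.3))
E
```

```text
scoop now [525.2 175.  122.7] euler zyx [20.  50.5  0.1]
(np.float64(525.4), np.float64(176.7), np.float64(128.7)) 20 50 : x -4.2 y 1.7 z -5.4  wx -0.000 wy -0.009 wz -0.002 | tcp [603.9 205.6 235.3]
(np.float64(519.7), np.float64(174.7), np.float64(128.5)) 20 30 : x 18.3 y 1.7 z -52.7  wx -0.001 wy -0.358 wz -0.001 | tcp [559.2 189.4 257.3]
(np.float64(516.3), np.float64(173.4), np.float64(150.0)) 20 0 : x 58.7 y 1.5 z -119.3  wx -0.001 wy -0.882 wz -0.001 | tcp [490.  164.2 282.6]
(590, -60, 200) 5 0 : x 33.6 y -235.8 z -163.6  wx 0.244 wy -0.877 wz 0.113 | tcp [562.2 -62.1 332.6]
(560, -200, 200) -1 0 : x 91.1 y -354.5 z -211.6  wx 0.342 wy -0.872 wz 0.159 | tcp [ 532.2 -199.2  332.6]
[ 0.4  0.3 -2.6]
```

View pics/st4.png

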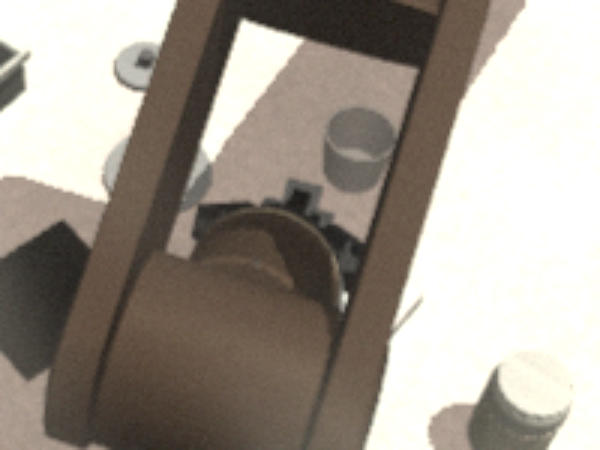

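Emit:
{"name": "carry_out", "arguments": {"plan": [{"x": 0,"y": 2,"z": -8,"wx": 0,"wy": 0,"wz": 0,"gripper": 1},{"x": 6,"y": 2,"z": -30,"wx": 0,"wy": -0.18,"wz": 0,"gripper": 1},{"x": 18,"y": 2,"z": -53,"wx": 0,"wy": -0.358,"wz": 0,"gripper": 1},{"x": 31,"y": 2,"z": -75,"wx": 0,"wy": -0.53,"wz": 0,"gripper": 1},{"x": 45,"y": 2,"z": -97,"wx": 0,"wy": -0.7,"wz": 0,"gripper": 1},{"x": 58,"y": 1,"z": -119,"wx": 0,"wy": -0.88,"wz": 0,"gripper": 1},{"x": 45,"y": -50,"z": -140,"wx": 0.08,"wy": -0.88,"wz": 0.037,"gripper": 1},{"x": 36,"y": -110,"z": -150,"wx": 0.16,"wy": -0.88,"wz": 0.075,"gripper": 1},{"x": 34,"y": -175,"z": -160,"wx": 0.24,"wy": -0.877,"wz": 0.11,"gripper": 1},{"x": 34,"y": -236,"z": -164,"wx": 0.244,"wy": -0.877,"wz": 0.113,"gripper": 1},{"x": 60,"y": -290,"z": -188,"wx": 0.3,"wy": -0.875,"wz": 0.14,"gripper": 1},{"x": 91,"y": -354,"z": -212,"wx": 0.342,"wy": -0.872,"wz": 0.159,"gripper": 1}]}}

```text
time: 18.77
eef_pos: [532.0, -183.9, 343.0]
ee_rot: [0.007, 0.699, -0.007, 0.715]
contact_force: [0.5, -1.5, -1.9]
finger_gap: 13.3
```

```bash
python3 - <<'E'
from fit import *
gos(); print(env.get_state()['contact_force'])
ims=[]
for n,win in(('scene',(140,290,290,490)),('top',(130,250,190,350)),('wrist',(0,400,0,640))):
    A,p,d,c=cloud(n); a,b,e,f=win; ims.append(cv2.resize(p[a:b,e:f,::-1],(400,300)))
    if n!='wrist':
        q=near(A,560.5,189.8,44,25,75); q=q[q[:,2]>36]; print(n,len(q))
        print([(m['conf'],np.round(m['location'])) for m in masks_of(n,'ball0_center')])
ims.append(cv2.resize(cap('scene')[0][110:230,200:360,::-1],(400,300)))
cv2.imwrite('pics/st5.png',cv2.convertScaleAbs(np.vstack([np.hstack(ims[:2]),np.hstack(ims[2:])]),alpha=1.3))
E
```

```text
scoop now [ 562.1 -184.8  210.9] euler zyx [-1. -1. -0.]
[ 0.5 -1.5 -1.9]
scene 83
[]
top 255
[]
```

View pics/st5.png

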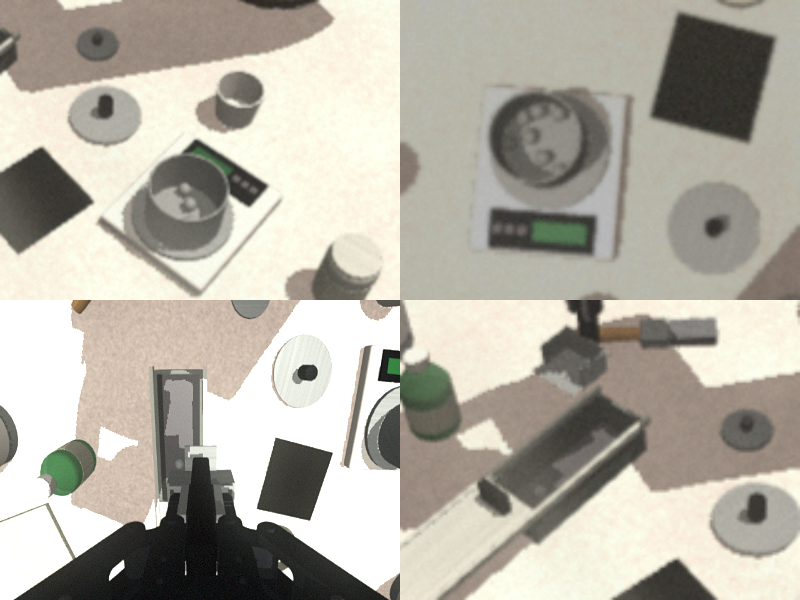

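```bash
python3 - <<'E'
from fit import *
A,p,d,c=cloud('top'); 
u=proj(c,np.array([[560,190,60],[560,-218,17],[640,-218,20]])); print(u)
a,b=int(u[0][1]),int(u[0][0]); t=cv2.resize(p[a-24:a+24,b-24:b+24,::-1],(390,390),interpolation=2)
a,b=int(u[1][1]),int(u[1][0]); x=cv2.resize(p[a-60:a+40,b-25:b+25,::-1],(195,390),interpolation=2)
q=A[(abs(A[:,1]+218)<32)&(A[:,0]>470)&(A[:,0]<645)&(A[:,2]<40)&(A[:,2]>17)];print('top box bumps',len(q),q[::10])
A,p,d,c=cloud('scene'); 
q=A[(abs(A[:,1]+218)<30)&(A[:,0]>470)&(A[:,0]<645)&(A[:,2]<40)&(A[:,2]>17)];print('scene box bumps',len(q),q[::10])
u=proj(c,np.array([[560,190,60]]))[0].astype(int); s=cv2.resize(p[u[1]-24:u[1]+24,u[0]-24:u[0]+24,::-1],(390,390),interpolation=2)[:,:215]
cv2.imwrite('pics/st6.png',cv2.convertScaleAbs(np.hstack([t,x,s]),alpha=2))
E
```

```text
[[245.5 186.4]
 [390.2 191.2]
 [390.5 163.6]]
top box bumps 0 []
scene box bumps 40 [[ 483.7 -244.8   39.1]
 [ 489.  -246.    24.8]
 [ 598.  -223.2   23.2]
 [ 602.2 -214.8   24.1]]
```

View pics/st6.png

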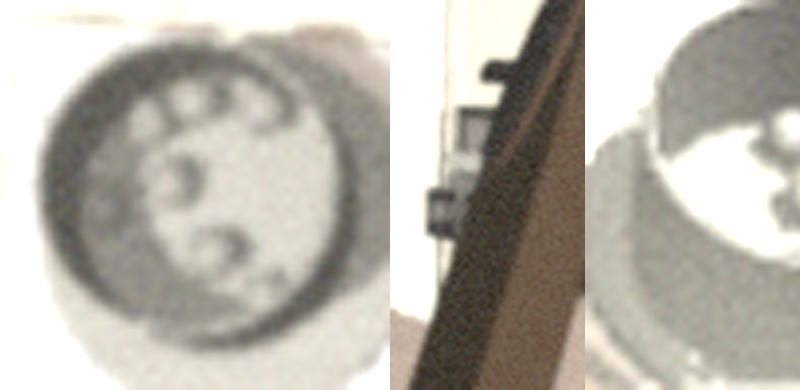

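```bash
python3 - <<'E'
from fit import *
gos(((515,-218,120),-1.1,0),((515,-218,75),-1.1,0),((515,-218.2,14),-1.1,0),((515,-218.2,9),-1.1,0.7)); print(env.get_state()['contact_force'])
E
```

```text
scoop now [ 563.2 -181.8  208.5] euler zyx [-0.8 -0.7  0.1]
(515, -218, 120) -1.1 0 : x 87.2 y -36.8 z -47.6  wx 0.004 wy 0.012 wz -0.002 | tcp [ 487.2 -217.1  252.6]
(515, -218, 75) -1.1 0 : x 132.2 y -36.9 z -48.3  wx 0.004 wy 0.012 wz -0.002 | tcp [ 487.2 -217.1  207.6]
(515, -218.2, 14) -1.1 0 : x 193.2 y -37.2 z -49.4  wx 0.004 wy 0.012 wz -0.002 | tcp [ 487.2 -217.3  146.6]
(515, -218.2, 9) -1.1 0.7 : x 197.9 y -37.2 z -47.8  wx 0.004 wy 0.025 wz -0.002 | tcp [ 488.8 -217.4  141.9]
[ 0.4  0.8 -2.5]
```

Emit:
{"name": "carry_out", "arguments": {"plan": [{"x": 40,"y": -37,"z": -48,"wx": 0.004,"wy": 0.012,"wz": 0,"gripper": 1},{"x": 87,"y": -37,"z": -48,"wx": 0.004,"wy": 0.012,"wz": 0,"gripper": 1},{"x": 87,"y": -37,"z": -48,"wx": 0.004,"wy": 0.012,"wz": 0,"gripper": 1},{"x": 132,"y": -37,"z": -48,"wx": 0.004,"wy": 0.012,"wz": 0,"gripper": 1},{"x": 132,"y": -37,"z": -48,"wx": 0.004,"wy": 0.012,"wz": 0,"gripper": 1}]}}

```text
time: 19.8
eef_pos: [487.5, -217.2, 206.5]
ee_rot: [0.008, 0.707, -0.006, 0.707]
contact_force: [0.3, 1.7, -1.8]
finger_gap: 12.7
```

```bash
python3 - <<'E'
from fit import *
gos(((515,-218.2,14),-1.1,0),((515,-218.2,9),-1.1,0.7)); print(env.get_state()['contact_force'])
A,p,d,c=cloud('wrist')
w=A[(A[:,2]>92)&(A[:,2]<115)&(abs(A[:,1]+217)<45)&(A[:,0]>470)&(A[:,0]<570)]; print('scoop walls',rect(w),len(w))
E
```

```text
scoop now [ 514.8 -217.6   73.8] euler zyx [-1.1  0.2  0.2]
(515, -218.2, 14) -1.1 0 : x 59.9 y -0.3 z -0.4  wx 0.000 wy -0.004 wz -0.003 | tcp [ 487.2 -217.3  146.6]
(515, -218.2, 9) -1.1 0.7 : x 64.5 y -0.4 z 1.3  wx 0.000 wy 0.008 wz -0.003 | tcp [ 488.8 -217.4  141.9]
[ 0.3  1.7 -1.8]
scoop walls (array([ 492. , -216.2]), array([32.6, 58.5]), 0.4) 1546
```

Same as before; descend and sweep.

Emit:
{"name": "carry_out", "arguments": {"plan": [{"x": 20,"y": -0.4,"z": 0,"wx": 0,"wy": 0,"wz": 0,"gripper": 1},{"x": 40,"y": -0.4,"z": 0,"wx": 0,"wy": 0,"wz": 0,"gripper": 1},{"x": 58,"y": -0.4,"z": 0,"wx": 0,"wy": 0,"wz": 0,"gripper": 1},{"x": 63,"y": -0.4,"z": 1,"wx": 0,"wy": 0.008,"wz": 0,"gripper": 1},{"x": 65,"y": -0.4,"z": 1,"wx": 0,"wy": 0.008,"wz": 0,"gripper": 1},{"x": 65,"y": -0.4,"z": 1,"wx": 0,"wy": 0.008,"wz": 0,"gripper": 1}]}}

```text
time: 20.6
eef_pos: [489.2, -218.8, 142.7]
ee_rot: [0.008, 0.708, -0.007, 0.706]
contact_force: [-0.2, -0.4, -0.5]
finger_gap: 12.5
```

Emit:
{"name": "carry_out", "arguments": {"plan": [{"x": 1.5,"y": 0,"z": 5,"wx": 0,"wy": 0.005,"wz": 0,"gripper": 1},{"x": 2,"y": 0,"z": 15,"wx": 0,"wy": 0.005,"wz": 0,"gripper": 1},{"x": 2,"y": 0,"z": 25,"wx": 0,"wy": 0.005,"wz": 0,"gripper": 1}]}}

```text
time: 20.98
eef_pos: [510.9, -218.8, 141.3]
ee_rot: [0.009, 0.712, -0.006, 0.702]
contact_force: [-28.1, 0.7, 46.7]
finger_gap: 13.0
```

Emit:
{"name": "carry_out", "arguments": {"plan": [{"x": -1.2,"y": 0,"z": 4,"wx": 0,"wy": 0,"wz": 0,"gripper": 1},{"x": -1.5,"y": 0,"z": 14,"wx": 0,"wy": 0,"wz": 0,"gripper": 1},{"x": -1.5,"y": 0,"z": 26,"wx": 0,"wy": 0,"wz": 0,"gripper": 1},{"x": -1.5,"y": 0,"z": 38,"wx": 0,"wy": 0,"wz": 0,"gripper": 1},{"x": -1.5,"y": 0,"z": 50,"wx": 0,"wy": 0,"wz": 0,"gripper": 1},{"x": -1.5,"y": 0,"z": 62,"wx": 0,"wy": 0,"wz": 0,"gripper": 1}]}}

```text
time: 21.72
eef_pos: [575.1, -220.3, 141.3]
ee_rot: [0.008, 0.711, -0.006, 0.703]
contact_force: [-17.8, 0.2, 28.3]
finger_gap: 12.6
```

```bash
python3 - <<'E'
from fit import *
gos(); print(env.get_state()['contact_force'])
E
```

```text
scoop now [ 600.6 -220.8    8.2] euler zyx [-1.1  1.   0.2]
[-17.8   0.2  28.3]
```

Emit:
{"name": "carry_out", "arguments": {"plan": [{"x": -0.8,"y": 0.5,"z": 6,"wx": 0,"wy": 0,"wz": 0,"gripper": 1},{"x": -0.8,"y": 0.5,"z": 12,"wx": 0,"wy": 0,"wz": 0,"gripper": 1},{"x": -0.8,"y": 0.5,"z": 16,"wx": 0,"wy": 0,"wz": 0,"gripper": 1},{"x": -0.8,"y": 0.5,"z": 16,"wx": 0,"wy": 0,"wz": 0,"gripper": 1}]}}

```text
time: 22.22
eef_pos: [591.8, -220.2, 141.2]
ee_rot: [0.008, 0.711, -0.006, 0.703]
contact_force: [-4.6, -0.3, 8.6]
finger_gap: 12.7
```

```bash
python3 - <<'E'
from fit import *
gos(((614,-220.2,16),-1.1,-8),((611,-220.2,24),-1.1,-16),((609,-220.2,50),-1.1,-20),((607,-220,110),-1.1,-20))
E
```

```text
scoop now [ 617.6 -220.8    8.2] euler zyx [-1.1  0.9  0.1]
(614, -220.2, 16) -1.1 -8 : x -1.9 y 0.8 z -23.9  wx -0.001 wy -0.155 wz -0.002 | tcp [ 568.  -219.   143.4]
(611, -220.2, 24) -1.1 -16 : x -2.1 y 0.7 z -44.2  wx -0.001 wy -0.295 wz -0.002 | tcp [ 547.7 -218.7  143.8]
(609, -220.2, 50) -1.1 -20 : x -23.3 y 0.7 z -54.6  wx -0.001 wy -0.364 wz -0.002 | tcp [ 537.5 -218.5  165.1]
(607, -220, 110) -1.1 -20 : x -83.2 y 1.0 z -57.2  wx -0.001 wy -0.364 wz -0.002 | tcp [ 535.5 -218.3  225.1]
```

Emit:
{"name": "carry_out", "arguments": {"plan": [{"x": -1.5,"y": 0,"z": -12,"wx": 0,"wy": -0.077,"wz": 0,"gripper": 1},{"x": -2.5,"y": 0,"z": -23,"wx": 0,"wy": -0.153,"wz": 0,"gripper": 1},{"x": -3,"y": 0,"z": -33,"wx": 0,"wy": -0.222,"wz": 0,"gripper": 1},{"x": -3,"y": 0,"z": -44,"wx": 0,"wy": -0.295,"wz": 0,"gripper": 1},{"x": -12,"y": 0,"z": -50,"wx": 0,"wy": -0.33,"wz": 0,"gripper": 1},{"x": -24,"y": 0,"z": -55,"wx": 0,"wy": -0.364,"wz": 0,"gripper": 1},{"x": -50,"y": 0,"z": -56,"wx": 0,"wy": -0.364,"wz": 0,"gripper": 1},{"x": -84,"y": 0,"z": -57,"wx": 0,"wy": -0.364,"wz": 0,"gripper": 1},{"x": -84,"y": 0,"z": -57,"wx": 0,"wy": -0.364,"wz": 0,"gripper": 1}]}}

```text
time: 23.35
eef_pos: [536.8, -220.0, 227.9]
ee_rot: [0.006, 0.57, -0.008, 0.822]
contact_force: [0.1, -0.2, -1.7]
finger_gap: 12.8
```

```bash
python3 - <<'E'
from fit import *
A,p,d,c=cloud('scene')
q=A[(abs(A[:,1]+218)<30)&(A[:,0]>495)&(A[:,0]<645)&(A[:,2]<40)&(A[:,2]>17)];print('scene box bumps',len(q),q[::10])
cv2.imwrite('pics/st7.png',cv2.convertScaleAbs(cv2.resize(p[110:230,190:350,::-1],(640,480)),alpha=1.4))
gos(((590,-200,175),0,-20),((590,-60,175),5,-20),((530,80,175),15,-20),*pour_targets((560.5,189.5),20,-20,[(165,-20)]))
E
```

```text
scene box bumps 8 [[ 505.1 -246.9   33.3]]
scoop now [ 607.9 -221.3  111.5] euler zyx [ -1.2 -20.1   0.1]
(590, -200, 175) 0 -20 : x -65.9 y 19.7 z 5.2  wx -0.019 wy 0.002 wz 0.006 | tcp [ 518.5 -199.7  290.1]
(590, -60, 175) 5 -20 : x -66.6 y 153.4 z 2.8  wx -0.101 wy 0.002 wz 0.036 | tcp [518.7 -65.9 290.1]
(530, 80, 175) 15 -20 : x -87.5 y 279.9 z -54.0  wx -0.265 wy 0.002 wz 0.097 | tcp [460.8  61.8 290.1]
(np.float64(517.9), np.float64(174.0), np.float64(155.8)) 20 -20 : x -73.6 y 367.7 z -72.1  wx -0.347 wy 0.002 wz 0.127 | tcp [450.6 149.9 270.9]
```

View pics/st7.png

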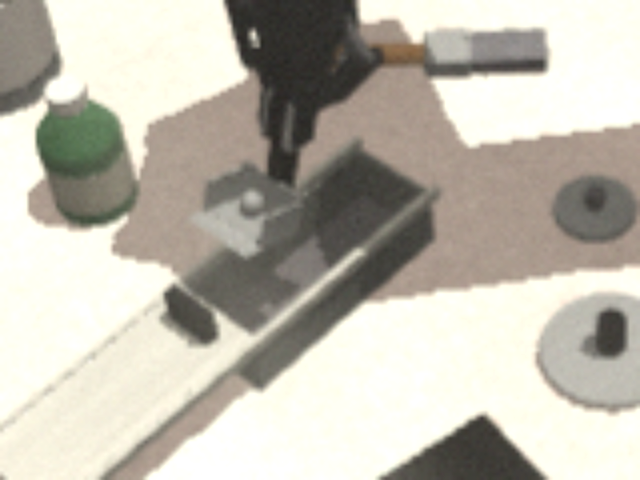

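Emit:
{"name": "carry_out", "arguments": {"plan": [{"x": -35,"y": 5,"z": 3,"wx": -0.005,"wy": 0,"wz": 0.002,"gripper": 1},{"x": -66,"y": 20,"z": 5,"wx": -0.019,"wy": 0,"wz": 0.006,"gripper": 1},{"x": -66,"y": 57,"z": 5,"wx": -0.04,"wy": 0,"wz": 0.015,"gripper": 1},{"x": -66,"y": 102,"z": 4,"wx": -0.07,"wy": 0,"wz": 0.026,"gripper": 1},{"x": -67,"y": 152,"z": 3,"wx": -0.1,"wy": 0,"wz": 0.036,"gripper": 1},{"x": -75,"y": 197,"z": -15,"wx": -0.155,"wy": 0,"wz": 0.058,"gripper": 1},{"x": -80,"y": 240,"z": -35,"wx": -0.21,"wy": 0,"wz": 0.079,"gripper": 1},{"x": -87,"y": 280,"z": -54,"wx": -0.265,"wy": 0,"wz": 0.097,"gripper": 1},{"x": -87,"y": 312,"z": -60,"wx": -0.29,"wy": 0,"wz": 0.107,"gripper": 1},{"x": -86,"y": 342,"z": -67,"wx": -0.32,"wy": 0,"wz": 0.118,"gripper": 1},{"x": -80,"y": 362,"z": -71,"wx": -0.34,"wy": 0,"wz": 0.125,"gripper": 1},{"x": -74,"y": 368,"z": -72,"wx": -0.347,"wy": 0,"wz": 0.127,"gripper": 1}]}}

```text
time: 24.9
eef_pos: [449.4, 151.5, 269.7]
ee_rot: [-0.099, 0.563, 0.144, 0.808]
contact_force: [0.1, -0.5, -2.2]
finger_gap: 12.3
```

```bash
python3 - <<'E'
from fit import *
gos(*pour_targets((560.5,189.5),20,-20,[(150,-20),(130,-10),(118,0),(112,10),(110,20),(110,30),(110,40),(110,50)])); print(env.get_state()['contact_force'])
E
```

```text
scoop now [516.5 175.8 154.5] euler zyx [ 20.1 -19.9   0.1]
(np.float64(517.9), np.float64(174.0), np.float64(140.8)) 20 -20 : x 13.2 y -1.9 z -4.2  wx 0.002 wy -0.001 wz -0.002 | tcp [450.6 149.9 255.9]
(np.float64(516.7), np.float64(173.6), np.float64(125.3)) 20 -10 : x 24.5 y -1.9 z 12.7  wx 0.002 wy 0.174 wz -0.002 | tcp [469.2 156.7 251.1]
(np.float64(516.3), np.float64(173.4), np.float64(118.0)) 20 0 : x 32.6 y -2.0 z 33.3  wx 0.002 wy 0.348 wz -0.002 | tcp [490.  164.2 250.6]
(np.float64(516.7), np.float64(173.6), np.float64(116.7)) 20 10 : x 39.5 y -2.0 z 56.3  wx 0.002 wy 0.523 wz -0.002 | tcp [512.5 172.4 252.1]
(np.float64(517.9), np.float64(174.0), np.float64(119.2)) 20 20 : x 46.9 y -2.1 z 80.0  wx 0.002 wy 0.697 wz -0.002 | tcp [535.8 180.9 253.3]
(np.float64(519.7), np.float64(174.7), np.float64(123.5)) 20 30 : x 56.5 y -2.1 z 103.0  wx 0.003 wy 0.872 wz -0.002 | tcp [559.2 189.4 252.3]
(np.float64(522.3), np.float64(175.6), np.float64(127.4)) 20 40 : x 70.0 y -2.2 z 124.1  wx 0.003 wy 1.046 wz -0.001 | tcp [582.2 197.8 246.9]
(np.float64(525.4), np.float64(176.7), np.float64(130.7)) 20 50 : x 87.0 y -2.3 z 142.4  wx 0.003 wy 1.221 wz -0.001 | tcp [603.9 205.6 237.3]
[ 0.1 -0.5 -2.2]
```

Emit:
{"name": "carry_out", "arguments": {"plan": [{"x": 13,"y": -2,"z": -4,"wx": 0,"wy": 0,"wz": 0,"gripper": 1},{"x": 24,"y": -2,"z": 13,"wx": 0,"wy": 0.174,"wz": 0,"gripper": 1},{"x": 32,"y": -2,"z": 33,"wx": 0,"wy": 0.348,"wz": 0,"gripper": 1},{"x": 36,"y": -2,"z": 45,"wx": 0,"wy": 0.436,"wz": 0,"gripper": 1},{"x": 39,"y": -2,"z": 56,"wx": 0,"wy": 0.523,"wz": 0,"gripper": 1},{"x": 43,"y": -2,"z": 68,"wx": 0,"wy": 0.61,"wz": 0,"gripper": 1},{"x": 47,"y": -2,"z": 80,"wx": 0,"wy": 0.697,"wz": 0,"gripper": 1},{"x": 56,"y": -2,"z": 103,"wx": 0,"wy": 0.872,"wz": 0,"gripper": 1},{"x": 70,"y": -2,"z": 124,"wx": 0,"wy": 1.047,"wz": 0,"gripper": 1},{"x": 87,"y": -2,"z": 142,"wx": 0,"wy": 1.221,"wz": 0,"gripper": 1},{"x": 87,"y": -2,"z": 142,"wx": 0,"wy": 1.221,"wz": 0,"gripper": 1}]}}

```text
time: 26.28
eef_pos: [604.4, 204.1, 230.4]
ee_rot: [-0.162, 0.926, 0.061, 0.334]
contact_force: [-0.7, -1.1, -2.4]
finger_gap: 12.9
```

```bash
python3 - <<'E'
from fit import *
tg=pour_targets((560.5,189.5),20,-20,[(110,50),(117,30),(150,0)])
gos(tg[1],tg[2],((600,60,160),0,0),((652,6,100),-13,0))
E
```

```text
scoop now [524.8 175.2 124.7] euler zyx [20.3 50.6  0.4]
(np.float64(519.7), np.float64(174.7), np.float64(130.5)) 20 30 : x 18.1 y 1.7 z -52.5  wx 0.002 wy -0.359 wz -0.003 | tcp [559.2 189.4 259.3]
(np.float64(516.3), np.float64(173.4), np.float64(150.0)) 20 0 : x 59.8 y 1.7 z -117.5  wx 0.001 wy -0.882 wz -0.003 | tcp [490.  164.2 282.6]
(600, 60, 160) 0 0 : x 21.0 y -123.9 z -98.9  wx 0.328 wy -0.874 wz 0.149 | tcp [572.2  60.3 292.6]
(652, 6, 100) -13 0 : x 33.5 y -187.0 z -31.6  wx 0.540 wy -0.858 wz 0.248 | tcp [625.   12.6 232.6]
```

Emit:
{"name": "carry_out", "arguments": {"plan": [{"x": 0,"y": 2,"z": -8,"wx": 0,"wy": 0,"wz": 0,"gripper": 1},{"x": 6,"y": 2,"z": -30,"wx": 0,"wy": -0.18,"wz": 0,"gripper": 1},{"x": 18,"y": 2,"z": -53,"wx": 0,"wy": -0.358,"wz": 0,"gripper": 1},{"x": 31,"y": 2,"z": -75,"wx": 0,"wy": -0.53,"wz": 0,"gripper": 1},{"x": 46,"y": 2,"z": -97,"wx": 0,"wy": -0.7,"wz": 0,"gripper": 1},{"x": 59,"y": 1,"z": -118,"wx": 0,"wy": -0.88,"wz": 0,"gripper": 1},{"x": 45,"y": -45,"z": -115,"wx": 0.15,"wy": -0.88,"wz": 0.07,"gripper": 1},{"x": 25,"y": -90,"z": -105,"wx": 0.27,"wy": -0.876,"wz": 0.12,"gripper": 1},{"x": 21,"y": -124,"z": -99,"wx": 0.328,"wy": -0.874,"wz": 0.149,"gripper": 1},{"x": 27,"y": -155,"z": -65,"wx": 0.43,"wy": -0.866,"wz": 0.2,"gripper": 1},{"x": 33,"y": -187,"z": -32,"wx": 0.54,"wy": -0.858,"wz": 0.248,"gripper": 1},{"x": 33,"y": -187,"z": -32,"wx": 0.54,"wy": -0.858,"wz": 0.248,"gripper": 1}]}}

```text
time: 27.78
eef_pos: [624.3, 11.3, 242.8]
ee_rot: [0.082, 0.696, -0.08, 0.709]
contact_force: [-0.4, 0.6, -1.6]
finger_gap: 13.0
```

```bash
python3 - <<'E'
from fit import *
gos(((652,0,30),-13,0),((652,0,8),-13,0),((652,0,4),-13,0)); print(env.get_state()['contact_force'])
ims=[]
A,p,d,c=cloud('top'); 
u=proj(c,np.array([[560,190,60],[650,0,17],[560,-218,20]])).astype(int)
t=[cv2.resize(p[v[1]-w:v[1]+w,v[0]-w:v[0]+w,::-1],(260,260),interpolation=2) for v,w in zip(u,(24,60,60))]
A,p,d,c=cloud('scene'); u=proj(c,np.array([[560,190,60],[650,0,17],[560,-218,20]])).astype(int)
s=[cv2.resize(p[v[1]-w:v[1]+w,v[0]-w:v[0]+w,::-1],(260,260),interpolation=2) for v,w in zip(u,(24,60,50))]
q=A[(abs(A[:,1]+218)<30)&(A[:,0]>495)&(A[:,0]<645)&(A[:,2]<40)&(A[:,2]>17)];print('scene box bumps',len(q))
cv2.imwrite('pics/st8.png',cv2.convertScaleAbs(np.vstack([np.hstack(t),np.hstack(s)]),alpha=1.8))
E
```

```text
scoop now [653.2   4.8 110.6] euler zyx [-13.2  -0.8   0.3]
(652, 0, 30) -13 0 : x 80.2 y -4.8 z 0.2  wx -0.003 wy 0.014 wz -0.005 | tcp [625.    6.6 162.6]
(652, 0, 8) -13 0 : x 102.2 y -4.9 z -0.2  wx -0.003 wy 0.014 wz -0.005 | tcp [625.    6.6 140.6]
(652, 0, 4) -13 0 : x 106.2 y -4.9 z -0.3  wx -0.003 wy 0.014 wz -0.005 | tcp [625.    6.6 136.6]
[-0.4  0.6 -1.6]
scene box bumps 12
```

View pics/st8.png

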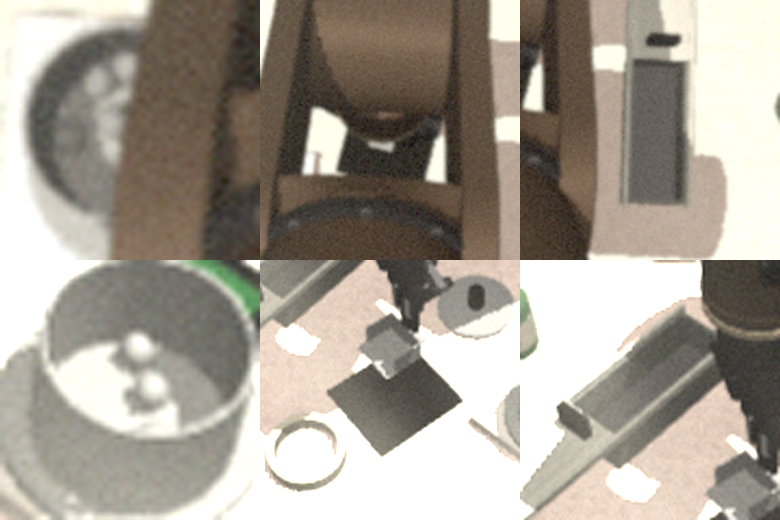

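Emit:
{"name": "carry_out", "arguments": {"plan": [{"x": 40,"y": -5,"z": 0,"wx": 0,"wy": 0.014,"wz": -0.005,"gripper": 1},{"x": 80,"y": -5,"z": 0,"wx": 0,"wy": 0.014,"wz": -0.005,"gripper": 1},{"x": 100,"y": -5,"z": 0,"wx": 0,"wy": 0.014,"wz": -0.005,"gripper": 1},{"x": 105,"y": -5,"z": 0,"wx": 0,"wy": 0.014,"wz": -0.005,"gripper": 1},{"x": 105,"y": -5,"z": 0,"wx": 0,"wy": 0.014,"wz": -0.005,"gripper": 1}]}}

```text
time: 28.5
eef_pos: [625.9, 8.4, 137.9]
ee_rot: [0.08, 0.702, -0.08, 0.704]
contact_force: [0.7, -0.3, -1.5]
finger_gap: 12.6
```

```bash
python3 - <<'E'
from fit import *
gos(); print(env.get_state()['contact_force'])
E
```

```text
scoop now [652.7   1.8   5.2] euler zyx [-12.9   0.1  -0. ]
[ 0.7 -0.3 -1.5]
```

Emit:
{"name": "carry_out", "arguments": {"plan": [{"x": 1,"y": 0,"z": 0,"wx": 0,"wy": 0,"wz": 0,"gripper": 1},{"x": 2,"y": 0,"z": 0,"wx": 0,"wy": 0,"wz": 0,"gripper": 1},{"x": 2,"y": 0,"z": 0,"wx": 0,"wy": 0,"wz": 0,"gripper": 1}]}}

```text
time: 28.88
eef_pos: [625.9, 8.0, 135.7]
ee_rot: [0.08, 0.702, -0.08, 0.704]
contact_force: [-3.4, -1.0, 10.0]
finger_gap: 12.3
```

Contact; release slowly, then rise.

Emit:
{"name": "carry_out", "arguments": {"plan": [{"x": -0.5,"y": 0,"z": 0,"wx": 0,"wy": 0,"wz": 0,"gripper": 0.7},{"x": -0.5,"y": 0,"z": 0,"wx": 0,"wy": 0,"wz": 0,"gripper": 0.5},{"x": -0.5,"y": 0,"z": 0,"wx": 0,"wy": 0,"wz": 0,"gripper": 0.3},{"x": -0.5,"y": 0,"z": 0,"wx": 0,"wy": 0,"wz": 0,"gripper": 0},{"x": -0.5,"y": 0,"z": 0,"wx": 0,"wy": 0,"wz": 0,"gripper": 0},{"x": -50,"y": 0,"z": 0,"wx": 0,"wy": 0,"wz": 0,"gripper": 0},{"x": -110,"y": 0,"z": 0,"wx": 0,"wy": 0,"wz": 0,"gripper": 0},{"x": -120,"y": 0,"z": 0,"wx": 0,"wy": 0,"wz": 0,"gripper": 0}]}}

```text
time: 29.88
eef_pos: [627.1, 8.2, 258.7]
ee_rot: [0.08, 0.7, -0.08, 0.705]
contact_force: [1.2, 0.6, 0.1]
finger_gap: 85.0
```

```bash
python3 - <<'E'
from fit import *
A,p,d,c=cloud('wrist')
h=near(A,624,9,60,108,130); print('handle top',np.median(h,0),rect(h),len(h))
y=np.radians(-1.1); r=Rdown(y)
# close cover: push from +x side of grip at (670,-219.5): start tip centre x=700
go(((640,-60,260),r),((705,-220.5,230),r),((705,-220.5,146),r)); print(env.get_state()['eef_pos'])
E
```

```text
handle top [621.5   9.7 123.9] (array([623.6,   9.5]), array([14. , 18.2]), 77.1) 767
x -1.9 y -63.5 z 28.4  wx -0.208 wy 0.006 wz 0.001
x 28.8 y -205.2 z 127.7  wx -0.208 wy 0.006 wz 0.001
x 112.7 y -205.2 z 127.1  wx -0.208 wy 0.006 wz 0.001
[626.6   8.2 258. ]
```

Emit:
{"name": "carry_out", "arguments": {"plan": [{"x": 5,"y": -60,"z": 40,"wx": -0.1,"wy": 0.006,"wz": 0,"gripper": 1},{"x": 20,"y": -110,"z": 75,"wx": -0.208,"wy": 0.006,"wz": 0,"gripper": 1},{"x": 28,"y": -165,"z": 105,"wx": -0.208,"wy": 0.006,"wz": 0,"gripper": 1},{"x": 29,"y": -205,"z": 128,"wx": -0.208,"wy": 0.006,"wz": 0,"gripper": 1},{"x": 29,"y": -205,"z": 128,"wx": -0.208,"wy": 0.006,"wz": 0,"gripper": 1},{"x": 75,"y": -205,"z": 128,"wx": -0.208,"wy": 0.006,"wz": 0,"gripper": 1},{"x": 112,"y": -205,"z": 128,"wx": -0.208,"wy": 0.006,"wz": 0,"gripper": 1},{"x": 112,"y": -205,"z": 128,"wx": -0.208,"wy": 0.006,"wz": 0,"gripper": 1}]}}

```text
time: 30.92
eef_pos: [701.7, -218.8, 138.9]
ee_rot: [0.007, 0.711, -0.006, 0.703]
contact_force: [0.3, 0.1, 0.5]
finger_gap: -0.2
```

```bash
python3 - <<'E'
from fit import *
y=np.radians(-1.1); r=Rdown(y)
go(((507,-216.5,146),r)); s=env.get_state();print(s['eef_pos'],s['contact_force'],s['finger_gap'])
E
```

```text
x -4.9 y -1.3 z -194.8  wx 0.001 wy -0.011 wz -0.002
[ 701.7 -218.8  138.9] [0.3 0.1 0.5] -0.20056290439411056
```

Emit:
{"name": "carry_out", "arguments": {"plan": [{"x": -5,"y": -1,"z": -12,"wx": 0,"wy": -0.011,"wz": 0,"gripper": 1},{"x": -5,"y": -1,"z": -35,"wx": 0,"wy": -0.011,"wz": 0,"gripper": 1},{"x": -5,"y": -1,"z": -65,"wx": 0,"wy": -0.011,"wz": 0,"gripper": 1},{"x": -5,"y": -1,"z": -95,"wx": 0,"wy": -0.011,"wz": 0,"gripper": 1},{"x": -5,"y": -1,"z": -125,"wx": 0,"wy": -0.011,"wz": 0,"gripper": 1},{"x": -5,"y": -1,"z": -150,"wx": 0,"wy": -0.011,"wz": 0,"gripper": 1},{"x": -5,"y": -1,"z": -170,"wx": 0,"wy": -0.011,"wz": 0,"gripper": 1},{"x": -5,"y": -1,"z": -185,"wx": 0,"wy": -0.011,"wz": 0,"gripper": 1},{"x": -5,"y": -1,"z": -193,"wx": 0,"wy": -0.011,"wz": 0,"gripper": 1},{"x": -5,"y": -1,"z": -193,"wx": 0,"wy": -0.011,"wz": 0,"gripper": 1}]}}

```text
time: 32.17
eef_pos: [510.9, -217.8, 149.3]
ee_rot: [0.007, 0.705, -0.007, 0.709]
contact_force: [-0.2, -0.1, 0.2]
finger_gap: 0.5
```

Emit:
{"name": "carry_out", "arguments": {"plan": [{"x": 2,"y": 0,"z": -4,"wx": 0,"wy": 0,"wz": 0,"gripper": 1},{"x": 2,"y": 0,"z": -8,"wx": 0,"wy": 0,"wz": 0,"gripper": 1},{"x": 2,"y": 0,"z": -11,"wx": 0,"wy": 0,"wz": 0,"gripper": 1}]}}

```text
time: 32.55
eef_pos: [501.5, -217.8, 146.7]
ee_rot: [0.006, 0.704, -0.007, 0.71]
contact_force: [22.9, 7.6, -13.9]
finger_gap: -0.0
```

```bash
python3 - <<'E'
from fit import *
r=Rdown(0)
go(((520,-217.8,150),r),((520,-217,230),r),((470,-3,230),r))
E
```

```text
x -3.1 y 0.4 z 18.5  wx -0.019 wy 0.009 wz 0.001
x -83.1 y 1.1 z 19.3  wx -0.019 wy 0.009 wz 0.001
x -83.9 y 214.0 z -34.9  wx -0.019 wy 0.009 wz 0.001
```

Emit:
{"name": "carry_out", "arguments": {"plan": [{"x": -3,"y": 0,"z": 18,"wx": 0,"wy": 0.009,"wz": 0,"gripper": 1},{"x": -50,"y": 0,"z": 19,"wx": 0,"wy": 0.009,"wz": 0,"gripper": 1},{"x": -83,"y": 10,"z": 19,"wx": 0,"wy": 0.009,"wz": 0,"gripper": 0},{"x": -83,"y": 70,"z": 0,"wx": -0.019,"wy": 0.009,"wz": 0,"gripper": 0},{"x": -84,"y": 130,"z": -18,"wx": -0.019,"wy": 0.009,"wz": 0,"gripper": 0},{"x": -84,"y": 185,"z": -30,"wx": -0.019,"wy": 0.009,"wz": 0,"gripper": 0},{"x": -84,"y": 214,"z": -35,"wx": -0.019,"wy": 0.009,"wz": 0,"gripper": 0},{"x": -84,"y": 214,"z": -35,"wx": -0.019,"wy": 0.009,"wz": 0,"gripper": 0}]}}

```text
time: 33.55
eef_pos: [467.8, -1.1, 230.3]
ee_rot: [-0.001, 0.708, 0.001, 0.706]
contact_force: [0.1, -0.7, -0.6]
finger_gap: 85.8
```

```bash
python3 - <<'E'
from fit import *
s=env.get_state();print(s['eef_pos'])
A,p,d,c=cloud('wrist'); cv2.imwrite('pics/w3.png',p[:,:,::-1])
def lid(A):
    k=near(A,471,-2,70,30,50)
    if len(k): print('knob',rect(k),np.median(k,0),len(k))
    l=near(A,471,-2,90,6,13)
    if len(l): (x,y),rr=cv2.minEnclosingCircle(l[:,:2].astype(np.float32)); print('flange',x,y,rr,len(l))
lid(A)
A,p,d,c=cloud('scene'); lid(A)
for n,m in((q,masks_of('scene',q)) for q in('tin_lid','cover')):
    for k in m[:1]: P=maskpts(c,d,k['mask']); print(n,k['conf'],rect(P),np.median(P,0))
g=near(A,485,-217,60,75,95); print('grip',rect(g))
A,p,d,c=cloud('top'); lid(A); g=near(A,485,-217,60,75,95); print('grip',len(g) and rect(g))
E
```

```text
[467.8  -1.1 230.3]
knob (array([479.7,  32. ]), array([21.3, 21. ]), 61.8) [478.2  31.2  41.9] 694
flange 480.0192565917969 31.941797256469727 53.108543395996094 10864
knob (array([480.3,  33.3]), array([19.3, 20. ]), 79.0) [482.   33.9  39.1] 50
flange 479.9120788574219 32.63508605957031 54.17662811279297 632
tin_lid 0.96 (array([479.3,  33. ]), array([105.2, 104.3]), 37.6) [485.1  37.2   7.9]
cover 0.56 (array([ 532.4, -222.9]), array([250.9, 102.7]), 7.8) [ 564.1 -216.5   58.5]
grip (array([ 486.1, -214.4]), array([41.3, 15.7]), 88.2)
grip (array([ 485.5, -217.1]), array([11.1, 39. ]), 0.7)
```

View pics/w3.png

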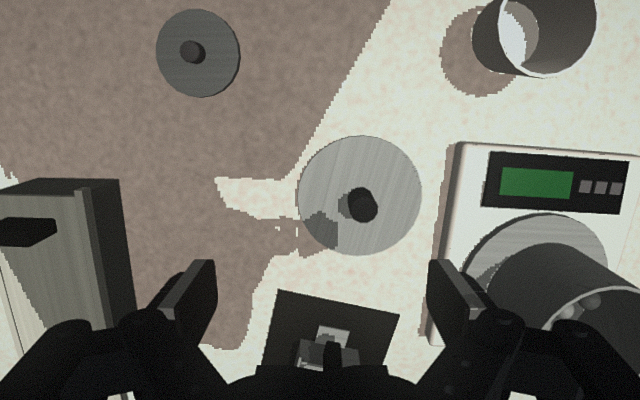

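Emit:
{"name": "carry_out", "arguments": {"plan": [{"x": -50,"y": 40,"z": 20,"wx": 0,"wy": 0,"wz": 0,"gripper": 0},{"x": -100,"y": 80,"z": 40,"wx": 0,"wy": 0,"wz": 0,"gripper": 0},{"x": -100,"y": 140,"z": 52,"wx": 0,"wy": 0,"wz": 0,"gripper": 0},{"x": -100,"y": 190,"z": 52,"wx": 0,"wy": 0,"wz": 0,"gripper": 0},{"x": -100,"y": 190,"z": 52,"wx": 0,"wy": 0,"wz": 0,"gripper": 0}]}}

```text
time: 34.42
eef_pos: [521.2, 189.6, 330.0]
ee_rot: [-0.001, 0.708, 0.001, 0.706]
contact_force: [0.4, -1.3, 0.1]
finger_gap: 85.3
```

```bash
python3 - <<'E'
from fit import *
A,p,d,c=cloud('wrist')
t=near(A,560,190,75,101,109); (x,y),rr=cv2.minEnclosingCircle(t[:,:2].astype(np.float32)); print('rim',x,y,rr,len(t),np.median(t[:,2]))
u=proj(c,np.array([[560,190,45]]))[0].astype(int); print(u)
a,b=max(u[1]-90,0),max(u[0]-120,0)
cv2.imwrite('pics/w4.png',cv2.convertScaleAbs(cv2.resize(p[a:a+180,b:b+240,::-1],(720,540),interpolation=2),alpha=1.5))
r=Rdown(0)
go(((480,32.3,230),r),((480,32.3,85),r)); print(env.get_state()['eef_pos'])
E
```

```text
rim 560.5118408203125 190.5840301513672 50.06770324707031 1472 105.74521012878427
[320 205]
x 100.1 y -155.5 z -41.0  wx 0.002 wy -0.003 wz 0.001
x 245.1 y -155.4 z -40.5  wx 0.002 wy -0.003 wz 0.001
[521.  187.9 329.8]
```

View pics/w4.png

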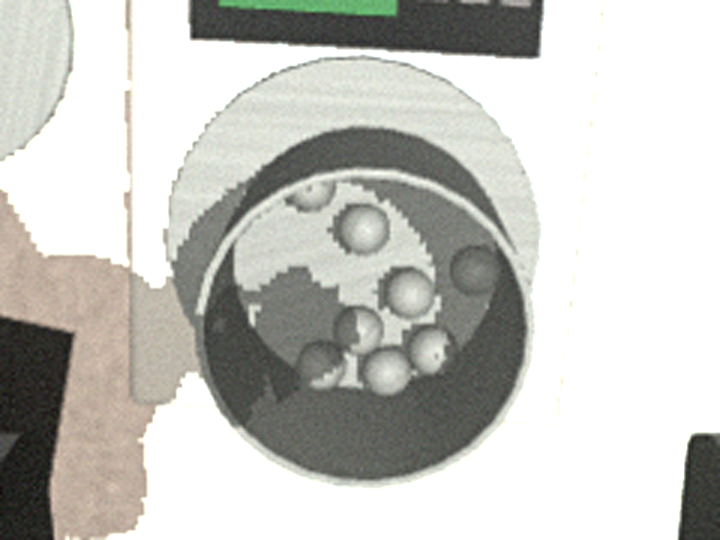

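Emit:
{"name": "carry_out", "arguments": {"plan": [{"x": 30,"y": -50,"z": -15,"wx": 0,"wy": 0,"wz": 0,"gripper": 0},{"x": 60,"y": -105,"z": -30,"wx": 0,"wy": 0,"wz": 0,"gripper": 0},{"x": 100,"y": -150,"z": -41,"wx": 0,"wy": 0,"wz": 0,"gripper": 0},{"x": 130,"y": -155,"z": -41,"wx": 0,"wy": 0,"wz": 0,"gripper": 0},{"x": 160,"y": -155,"z": -41,"wx": 0,"wy": 0,"wz": 0,"gripper": 0},{"x": 160,"y": -155,"z": -41,"wx": 0,"wy": 0,"wz": 0,"gripper": 0}]}}

```text
time: 35.22
eef_pos: [478.2, 30.6, 168.9]
ee_rot: [0.001, 0.709, -0.001, 0.705]
contact_force: [-0.2, -0.4, -0.1]
finger_gap: 85.9
```

```bash
python3 - <<'E'
from fit import *
A,p,d,c=cloud('wrist')
k=near(A,480,32,70,33,50); print('knob',rect(k),np.median(k,0),len(k))
l=near(A,480,32,90,6,13); (x,y),rr=cv2.minEnclosingCircle(l[:,:2].astype(np.float32)); print('flange',x,y,rr,len(l))
go(((480,32.3,85),Rdown(0))); print(env.get_state()['eef_pos'])
E
```

```text
knob (array([479.6,  32. ]), array([20.9, 21.1]), 2.3) [478.4  31.7  42. ] 1097
flange 481.0676574707031 52.494136810302734 73.52338409423828 17461
x 85.1 y 1.4 z 1.5  wx -0.002 wy -0.005 wz 0.001
[478.9  31.  170.1]
```

Knob at (479.8, 32.2); descend and grip (bit higher, TCP z≈86).

Emit:
{"name": "carry_out", "arguments": {"squeeze": 60, "plan": [{"x": 50,"y": 1,"z": 1,"wx": 0,"wy": -0.005,"wz": 0,"gripper": 0},{"x": 84,"y": 1,"z": 1,"wx": 0,"wy": -0.005,"wz": 0,"gripper": 0},{"x": 84,"y": 1,"z": 1,"wx": 0,"wy": -0.005,"wz": 0,"gripper": 0},{"x": 84,"y": 1,"z": 1,"wx": 0,"wy": -0.005,"wz": 0,"gripper": 0.5},{"x": 84,"y": 1,"z": 1,"wx": 0,"wy": -0.005,"wz": 0,"gripper": 1},{"x": 84,"y": 1,"z": 1,"wx": 0,"wy": -0.005,"wz": 0,"gripper": 1},{"x": 84,"y": 1,"z": 1,"wx": 0,"wy": -0.005,"wz": 0,"gripper": 1},{"x": 84,"y": 1,"z": 1,"wx": 0,"wy": -0.005,"wz": 0,"gripper": 1}]}}

```text
time: 36.28
eef_pos: [480.7, 33.1, 87.3]
ee_rot: [-0.0, 0.706, -0.0, 0.708]
contact_force: [-2.5, 0.2, 18.9]
finger_gap: 19.9
```

```bash
python3 - <<'E'
from fit import *
s=env.get_state(); print(s['eef_pos'],s['contact_force'],s['finger_gap'])
n=tcpnow(); L=T([479.9,n[1,3],0],R.identity()); L[1,3]=32.2; np.save('tl.npy',np.linalg.inv(n)@L)
t=np.linalg.inv(np.load('tl.npy'))
for P in([479.9,32.2,150],[560.5,190.5,150],[560.5,190.5,110],[560.5,190.5,101]):
    D=np.linalg.inv(n)@T(P,R.identity())@t; print(P,D[:3,3],R.from_matrix(D[:3,:3]).as_rotvec())
E
```

```text
[480.7  33.1  87.3] [-2.5  0.2 18.9] 19.8735681016835
[479.9, 32.2, 150] [-150.    -0.1    0.5] [-0. -0.  0.]
[560.5, 190.5, 150] [-149.8  158.2   81.2] [-0. -0.  0.]
[560.5, 190.5, 110] [-109.8  158.2   81. ] [-0. -0.  0.]
[560.5, 190.5, 101] [-100.8  158.2   81. ] [-0. -0.  0.]
```

Emit:
{"name": "carry_out", "arguments": {"plan": [{"x": -40,"y": 0,"z": 0,"wx": 0,"wy": 0,"wz": 0,"gripper": 1},{"x": -100,"y": 0,"z": 0,"wx": 0,"wy": 0,"wz": 0,"gripper": 1},{"x": -150,"y": 0,"z": 0,"wx": 0,"wy": 0,"wz": 0,"gripper": 1},{"x": -150,"y": 40,"z": 20,"wx": 0,"wy": 0,"wz": 0,"gripper": 1},{"x": -150,"y": 85,"z": 43,"wx": 0,"wy": 0,"wz": 0,"gripper": 1},{"x": -150,"y": 130,"z": 66,"wx": 0,"wy": 0,"wz": 0,"gripper": 1},{"x": -150,"y": 158,"z": 81,"wx": 0,"wy": 0,"wz": 0,"gripper": 1},{"x": -150,"y": 158,"z": 81,"wx": 0,"wy": 0,"wz": 0,"gripper": 1},{"x": -150,"y": 158,"z": 81,"wx": 0,"wy": 0,"wz": 0,"gripper": 1}]}}

```text
time: 37.4
eef_pos: [560.3, 190.8, 236.3]
ee_rot: [-0.0, 0.707, -0.0, 0.708]
contact_force: [-0.4, -0.5, -0.9]
finger_gap: 20.0
```

```bash
python3 - <<'E'
from fit import *
s=env.get_state(); print(s['eef_pos'],s['contact_force'],s['finger_gap'])
n=tcpnow(); tl=np.load('tl.npy'); L=n@tl; print('lid now',L[:3,3],R.from_matrix(L[:3,:3]).as_rotvec()); t=np.linalg.inv(tl)
for nm in('wrist','scene'):
    A,p,d,c=cloud(nm)
    l=near(A,560,190,62,148,175); 
    if len(l)>50: 
        (x,y),rr=cv2.minEnclosingCircle(l[:,:2].astype(np.float32)); U,S,V=np.linalg.svd(l-l.mean(0)); print(nm,'lid',x,y,rr,np.median(l[:,2]),'normal',V[2],len(l))
    r=near(A,560,190,56,100,109); 
    if len(r)>20: print('rim',cv2.minEnclosingCircle(r[:,:2].astype(np.float32)))
for P in([560.5,190.5,112],[560.5,190.5,104],[560.5,190.5,100]):
    D=np.linalg.inv(n)@T(P,R.identity())@t; print(P,D[:3,3],R.from_matrix(D[:3,:3]).as_rotvec())
E
```

```text
bash:  1878 Killed                     python3 - <<'E'
from fit import *
s=env.get_state(); print(s['eef_pos'],s['contact_force'],s['finger_gap'])
n=tcpnow(); tl=np.load('tl.npy'); L=n@tl; print('lid now',L[:3,3],R.from_matrix(L[:3,:3]).as_rotvec()); t=np.linalg.inv(tl)
for nm in('wrist','scene'):
    A,p,d,c=cloud(nm)
    l=near(A,560,190,62,148,175); 
    if len(l)>50: 
        (x,y),rr=cv2.minEnclosingCircle(l[:,:2].astype(np.float32)); U,S,V=np.linalg.svd(l-l.mean(0)); print(nm,'lid',x,y,rr,np.median(l[:,2]),'normal',V[2],len(l))
    r=near(A,560,190,56,100,109); 
    if len(r)>20: print('rim',cv2.minEnclosingCircle(r[:,:2].astype(np.float32)))
for P in([560.5,190.5,112],[560.5,190.5,104],[560.5,190.5,100]):
    D=np.linalg.inv(n)@T(P,R.identity())@t; print(P,D[:3,3],R.from_matrix(D[:3,:3]).as_rotvec())
E
```

Full SVD used too much memory; use the covariance.

```bash
cat > lidchk.py <<'E'
from fit import *
def chk(lo,hi,cams=('wrist','scene')):
    for nm in cams:
        A,p,d,c=cloud(nm)
        l=near(A,560,190,62,lo,hi)
        if len(l)>50:
            (x,y),rr=cv2.minEnclosingCircle(l[:,:2].astype(np.float32)); w,V=np.linalg.eigh(np.cov(l.T)); print(nm,'lid %.1f %.1f r %.1f z %.1f'%(x,y,rr,np.median(l[:,2])),'normal',np.round(V[:,0],3),len(l))
        r=near(A,560,190,56,30,109) if hi>120 else []
        r=r[r[:,2]>101] if len(r) else r
        if len(r)>20: print('rim',cv2.minEnclosingCircle(r[:,:2].astype(np.float32)))
E
python3 - <<'E'
from lidchk import *
s=env.get_state(); print(s['eef_pos'],s['contact_force'],s['finger_gap'])
n=tcpnow(); tl=np.load('tl.npy'); L=n@tl; print('lid now',L[:3,3],R.from_matrix(L[:3,:3]).as_rotvec()); t=np.linalg.inv(tl)
chk(152,168)
for P in([560.5,190.5,112],[560.5,190.5,104],[560.5,190.5,100]):
    D=np.linalg.inv(n)@T(P,R.identity())@t; print(P,D[:3,3],R.from_matrix(D[:3,:3]).as_rotvec())
E
```

```text
[560.3 190.4 236.4] [-0.2 -0.1 -1. ] 20.12963849318228
lid now [559.3 189.5 149.1] [-0.  0. -0.]
wrist lid 559.3 191.2 r 53.3 z 159.2 normal [0. 0. 1.] 27388
rim ((516.5413818359375, 188.993896484375), 23.576322555541992)
scene lid 559.4 192.1 r 53.1 z 157.2 normal [0. 0. 1.] 889
rim ((561.311767578125, 191.357421875), 49.726951599121094)
[560.5, 190.5, 112] [37.1  1.   0.9] [-0. -0.  0.]
[560.5, 190.5, 104] [45.1  1.   0.9] [-0. -0.  0.]
[560.5, 190.5, 100] [49.1  1.   0.9] [-0. -0.  0.]
```

Emit:
{"name": "carry_out", "arguments": {"plan": [{"x": 20,"y": 0,"z": 1,"wx": 0,"wy": 0,"wz": 0,"gripper": 1},{"x": 36,"y": 0,"z": 1,"wx": 0,"wy": 0,"wz": 0,"gripper": 1},{"x": 42,"y": 0,"z": 1,"wx": 0,"wy": 0,"wz": 0,"gripper": 1},{"x": 46,"y": 0,"z": 1,"wx": 0,"wy": 0,"wz": 0,"gripper": 1},{"x": 46,"y": 0,"z": 1,"wx": 0,"wy": 0,"wz": 0,"gripper": 1}]}}

```text
time: 38.17
eef_pos: [562.1, 191.1, 190.5]
ee_rot: [-0.0, 0.706, -0.0, 0.708]
contact_force: [0.6, -1.0, -1.4]
finger_gap: 20.3
```

Emit:
{"name": "carry_out", "arguments": {"plan": [{"x": 1,"y": 0,"z": 0,"wx": 0,"wy": 0,"wz": 0,"gripper": 1},{"x": 2,"y": 0,"z": 0,"wx": 0,"wy": 0,"wz": 0,"gripper": 1},{"x": 2,"y": 0,"z": 0,"wx": 0,"wy": 0,"wz": 0,"gripper": 1}]}}

```text
time: 38.55
eef_pos: [562.0, 191.1, 188.5]
ee_rot: [-0.0, 0.706, -0.0, 0.708]
contact_force: [0.3, -0.0, -1.2]
finger_gap: 20.3
```

Emit:
{"name": "carry_out", "arguments": {"plan": [{"x": 1,"y": 0,"z": 0,"wx": 0,"wy": 0,"wz": 0,"gripper": 1},{"x": 1.5,"y": 0,"z": 0,"wx": 0,"wy": 0,"wz": 0,"gripper": 1},{"x": 1.5,"y": 0,"z": 0,"wx": 0,"wy": 0,"wz": 0,"gripper": 1}]}}

```text
time: 38.92
eef_pos: [562.1, 191.1, 187.4]
ee_rot: [-0.0, 0.706, -0.0, 0.708]
contact_force: [-1.7, -0.8, 6.2]
finger_gap: 20.2
```

Seated (6 N). Release and rise.

Emit:
{"name": "carry_out", "arguments": {"plan": [{"x": 0,"y": 0,"z": 0,"wx": 0,"wy": 0,"wz": 0,"gripper": 0.7},{"x": 0,"y": 0,"z": 0,"wx": 0,"wy": 0,"wz": 0,"gripper": 0.5},{"x": 0,"y": 0,"z": 0,"wx": 0,"wy": 0,"wz": 0,"gripper": 0.2},{"x": 0,"y": 0,"z": 0,"wx": 0,"wy": 0,"wz": 0,"gripper": 0},{"x": 0,"y": 0,"z": 0,"wx": 0,"wy": 0,"wz": 0,"gripper": 0},{"x": -40,"y": 0,"z": 0,"wx": 0,"wy": 0,"wz": 0,"gripper": 0},{"x": -100,"y": 0,"z": 0,"wx": 0,"wy": 0,"wz": 0,"gripper": 0},{"x": -150,"y": 0,"z": -40,"wx": 0,"wy": 0,"wz": 0,"gripper": 0},{"x": -150,"y": 0,"z": -60,"wx": 0,"wy": 0,"wz": 0,"gripper": 0},{"x": -150,"y": 0,"z": -60,"wx": 0,"wy": 0,"wz": 0,"gripper": 0}]}}

```text
time: 40.17
eef_pos: [500.7, 191.2, 337.6]
ee_rot: [-0.0, 0.706, 0.0, 0.708]
contact_force: [0.6, 0.1, 0.3]
finger_gap: 85.3
```

```bash
python3 - <<'E'
from lidchk import *
chk(104,116)
ims=[]
A,p,d,c=cloud('scene'); cv2.imwrite('pics/fin.png',cv2.resize(p[80:320,150:550,::-1],(800,480)))
kn=near(A,560,190,30,130,150); print('knob',np.median(kn,0))
g=near(A,485,-217,60,75,95); print('grip',rect(g))
h=near(A,624,9,40,112,130); print('handle',np.median(h,0))
tb=near(A,560,190,56,40,95);t,rr=cv2.minEnclosingCircle(tb[:,:2].astype(np.float32));print('tin body',t,rr)
for q,z in(('hardener',(515,393)),('thinner',(592,-407)),('tape',(779,-25)),('cup',(346,146)),('small_lid',(366,-95)),('brush',(305,-300))):
    for m in masks_of('scene',q)[:1]: print(q,round(m['conf'],2),np.median(maskpts(c,d,m['mask']),0))
print(env.get_state()['eef_pos'])
E
```

```text
wrist lid 561.4 192.3 r 53.2 z 110.2 normal [-0. -0. -1.] 9104
scene lid 559.7 192.6 r 54.1 z 108.0 normal [-0. -0.  1.] 1127
knob [563.1 193.7 139.3]
grip (array([ 485.4, -216. ]), array([42.9, 14.4]), 89.8)
handle [624.8  12.1 120.8]
tin body (565.2677001953125, 193.4857177734375) 49.50715255737305
hardener 0.57 [533.3 396.6  90. ]
thinner 0.89 [ 608.5 -401.1   68.7]
tape 0.62 [781.3 -24.4  20.4]
cup 0.59 [336.7 144.3  35.9]
small_lid 0.56 [367.6 -93.    7.1]
brush 0.82 [ 304.5 -292.3   15.7]
[502.  191.2 336.4]
```

View pics/fin.png

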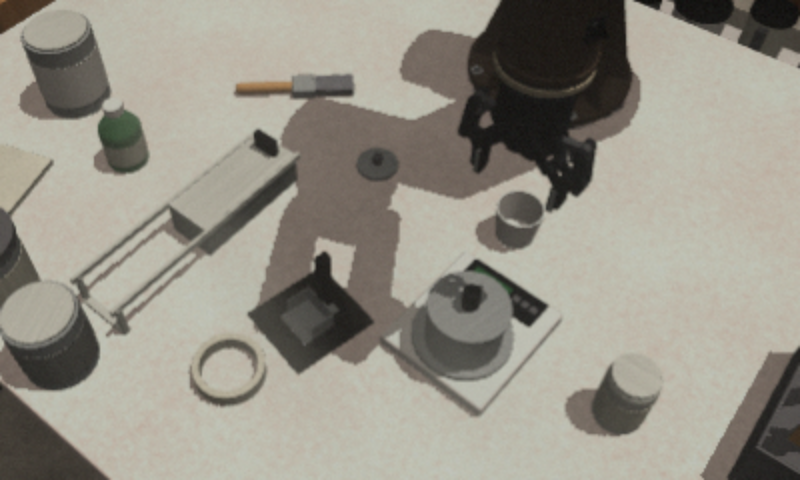

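```bash
python3 -c "
from cell import env
print(env.job_done())"
```

```text
the job is handed in; nothing more can be done
None
```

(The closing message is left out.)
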